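Lock a filter cartridge into the bench fume extractor

TASK

Fit the filter cartridge lying in the wooden cradle into the bench fume extractor. First stand it upright on its foot on the bare bench and let go of it; then take it again by the grip bar on its top, put its two lugs into the slots of the port, push it down against the spring, turn it a quarter turn clockwise (seen from above) and let it rise so that it locks home. Let go of it and leave the other things on the bench where they are.

Things in the scene. Friction and masses are not known exactly. Their poses are not given: they have to be found in the camera images.
- cartridge: filter cartridge, 0.18 kg, 109 mm long: perforated aluminium canister, 40 mm diameter, 80 mm long, the lowest 5 mm bevelled; grip bar on top, two lugs at the foot. Origin: centre of the foot; z runs along the axis from foot to grip bar. Half a turn about z changes nothing. At first it lies in the cradle, axis 45 mm above the bench, lugs and bar level, bar roughly toward the robot
- grip_bar (a point): middle of the cartridge's black grip bar, 94 mm from the foot on the axis: the bar stands on the canister's flat top, 30 mm high (z), 12 mm thick (x), 36 mm wide (y, like the lugs); axes as the cartridge's
- lug (a point): outer end of the cartridge's lug on its +y side, 28 mm from the axis and 3 mm above the foot; the other is opposite, at -y. Each lug is 10 mm wide (x) and 6 mm high, its underside flush with the foot; axes as the cartridge's
- cradle: fixed wooden cradle; base 100x56x6 mm, above it two V rests 27 mm before and behind the middle, 8 mm long, under 48 mm wide, up to 36 mm high. Origin on the bench under the middle of the 80 mm canister; x along the canister: grip bar at -x, foot at +x
- bare_patch (a point): a point on the bench in the middle of a patch of bare surface, about 100 mm across, that is always free: a convenient place to stand the cartridge (any other bare place will do). A fixed blue bench vice, 88 mm high, stands nearer the robot, its back edge about 60 mm in front of this point
- fume_unit: fume extractor, fixed: grey box 170x112 mm, 30 mm high, and on it an upright round collar, 76 mm diameter, with an aluminium flange ring on top: the port. Origin on the bench under the port's axis; z up; the box reaches from x = -57 to +113 mm
- port_mouth (a point): centre of the port's mouth, on the top face of the flange, 66 mm above the bench; axes as the extractor's (z up). The flange is 10 mm thick, its bore 44 mm, with two slots 14 mm wide at +x and -x, open to the bore, that let the lugs through. The lugs are clear below the flange when the foot is over 16 mm below the mouth; 18 to 23 mm is good for turning
- pocket (a point): the place, 11 mm below the mouth's level and 25 mm out along +y, of a lug's underside when locked; the other pocket is opposite. Pockets 14 mm wide, 5 mm deep in the flange's underside. A quarter turn clockwise from the slots the lugs meet end stops below the pockets; on release the spring lifts them in, foot 11 mm below the mouth. Turned the other way, stops come before the pockets
- spring_plate (a joint): spring plate in the port, 36 mm across: m pressed down from its rest 4 mm below the mouth, 0 to 0.022. The cartridge's foot stands on it (so, let go unlocked, at 4 mm below the mouth). It pushes up with about 3.4 N at rest and 0.48 N more per mm: 10 to 12.5 N at turning depth
- wax_tin: a bystander, to be left alone: the flat round red wax tin, 80 mm across, 26 mm high; origin at the centre of its underside
- creme_jar: a bystander, to be left alone: the small polish jar with black lid, 52 mm across, 58 mm high; origin at the centre of its underside
- sanding_block: a bystander, to be left alone: the wooden sanding block, 71x107x29 mm; origin at the centre of its underside
- spool_0: a bystander, to be left alone: a thread spool, 38 mm across, 50 mm high; origin at the centre of its underside
- spool_1: a bystander, to be left alone: another thread spool, 38 mm across, 50 mm high; origin at the centre of its underside
- tape_measure: a bystander, to be left alone: the tape measure, 69x84x30 mm; origin at the centre of its underside
- marker_black: a bystander, to be left alone: a felt marker lying down, 131 mm long, 18 mm high; origin at the centre of its underside

How it is judged:
On the way, in this order (a step that is already met when the one before it is completed fails the run):
1. the cartridge stands upright on its foot on the bench, let go and at rest (angle between cartridge's own z axis and vertical below 0.06 rad and height (world z) of cartridge below 0.004 m and contact force between cartridge and the fingers below 0.1 N and linear speed of cartridge below 0.02 m/s and angular speed of cartridge below 0.2 rad/s), for 0.2 s.
2. held by its grip bar, with the lugs in the slots, it is pushed down against the spring until the lugs are under the flange (z of cartridge in the frame of port_mouth below -0.016 m and horizontal distance between cartridge and port_mouth below 0.006 m and angle between the y axis of cartridge and the x axis of port_mouth, either way round below 0.35 rad and z of the grasp point in the frame of cartridge above 0.08 m and contact force between cartridge and the fingers above 0.5 N), for 0.02 s.
At the end, for the whole second after the job is handed in: the cartridge is upright (within 4 degrees) in the port, centred within 5 mm, its lugs a quarter turn from the slots (within 10 degrees) and risen into the pockets: the foot 11 mm (8.5 to 13.5) below the mouth; released and at rest (z of cartridge in the frame of port_mouth between -0.0135 and -0.0085 m and horizontal distance between cartridge and port_mouth below 0.005 m and angle between the y axis of cartridge and the y axis of port_mouth, either way round below 0.17 rad and angle between cartridge's own z axis and vertical below 0.07 rad and contact force between cartridge and the fingers below 0.1 N and linear speed of cartridge below 0.01 m/s and angular speed of cartridge below 0.1 rad/s); the robot touches nothing.
It fails at once if one of the bystanders is shoved more than 40 mm from its place (distance of any of wax_tin, creme_jar, sanding_block, spool_0, spool_1, tape_measure, marker_black from where it was at the start of the episode above 0.04 m).
It also fails if it takes over 67 s, if anything falls off the work surface, if the arm or the gripper's body presses on something with over 40 N, if the wrist force passes 120 N, or if a joint passes its speed limit or range.

ROBOT

A 6-joint arm with a two-finger parallel gripper is mounted at the origin on a cart in front of the work surface, level with it; the furniture and walls round the work are solid. World frame = base frame: x ahead of the robot, y to its left, z up, the work surface at z = 0. Lengths are in m, angles in rad, forces in N, time in s.
With the tool pointing down it reaches from about 0.25 to 0.775 m from the base axis. Payload 4 kg.
Tool frame: the origin (TCP) lies at the centre of the arm's flange, where the gripper is bolted on; the fingertips stand 199 mm ahead of it and the grasp point (between the pads) lies 180 mm ahead of it (robot.tcp_to_tips is the z of the fingertips in the tool frame, in m); z points along the fingers, y is the line along which they close (so a half turn about z gives the same grasp; the last joint's range is limited). The gripper opens to 94 mm and grips with 3 to 60 N. Pads are 16 mm wide; open, the fingers measure 119 mm over their backs; the gripper's body (75 mm by 177 mm) begins 78 mm behind the grasp point.
Start: joints at [1.101, 0.087, 1.371, -0, 1.684, -0.103], TCP at [0.197, 0.513, 0.405] pointing down, gripper open.
Joint ranges: [-3.1, 3.1], [-0.76, 2.03], [0.27, 2.55], [-1.08, 4.22], [0.17, 2.65], [-2.57, 2.57]. Speed limits (rad/s): [2.79, 2.79, 3.14, 3.14, 3.14, 3.14].

INTERFACE

Orientations are given as [roll, pitch, yaw] about the fixed x, y, z axes, in that order (R = Rz(yaw) Ry(pitch) Rx(roll)).
In Python, from bench import robot gives the robot as it stands.
- The arm moves only by the tool play_rows, never from a script. Its arguments are lists of equal length, an entry for each row: "translation": the shift along the tool's x, y, z scaled (see below), a list of three; "twist": the turn, a rotation vector about the tool's x, y, z scaled (see below), a list of three; "gripper": the opening, from -1 (shut) to 1 (fully open). A call has 1 to 8 rows; each row shifts and turns the commanded pose from where the row before left it, along the tool's axes as they then stand; what a row does not reach is not made up. The controller multiplies each number of a shift by 0.04 m and each number of a turn by 0.1 rad. A row lasts 1/10 s, in which the tool goes at most 50 mm and 8.59 degrees, less where a joint would pass 70% of its speed; a pose out of reach is approached as far as the arm can. A call with a number of a shift or a turn outside -1 to 1 is refused whole. A call with a gripper value outside its range is refused whole. The fingers move at their own pace and stop on an object; the grip force is fixed at half the most. Time passes only in rows, so rows that do not move let the fingers close. It gives the time, the measured TCP pose, the force, the opening and the grip force at its end, in the units of the state.
- robot.get_obs(): the state, without advancing time (a new reading comes with each control period).
- robot.snapshot(name): name is "scene" or "top" or "wrist"; returns the picture (420x560x3 uint8, red, green, blue); there is no depth.
- robot.camera_model(name): a dict with "camera_matrix" (3x3 intrinsics, pixels), "rvec" (rotation vector, rad) and "tvec" (3), from world to camera coordinates, as OpenCV has them. Camera axes: x right, y down, z forward; pixel columns grow to the right and rows downward; lengths in m; the calibration is good to about 2 mm. A picture is of the moment at which its call begins: read the wrist's pose just before it. camera_model takes no time and is no camera call; for the wrist camera it gives the pose at the moment of the call.
- robot.close_job(): hands the job in; it is judged then, once.
Trained networks look in the newest picture that a camera, given by its name, has taken for a name from the list of things; names that differ only in an ending like _2 or _b are one class to them, and where a whole thing is asked for, a point or a joint stands for the part that bears it (a point fixed in the world has none). Each returns a list of dicts, best first, with "score" (0 to 1); they miss things now and then, are a little off and sometimes report something else, mostly with a low value. They report only what shows in the picture. A call takes as long as a camera call.
- robot.recognise(name, camera): "centre" ([x, y, z] in m, in world coordinates, good to about 4 mm: the middle of the surface that is visible of it).
- robot.spot_point(name, camera): "centre" ([x, y, z] in m, in world coordinates, good to about 4 mm: a listed point, or the origin of a listed thing).
The state is a dict: "time": time; "joint_positions": joint angles; "qvel": joint speeds; "joint_torque": joint torques, N m; "tool_pos": TCP position; "ee_rot": TCP orientation; "wrist_force": force on the tool from outside, world axes, zero at the start; "wrist_torque": the same for the moment, N m; "width": finger opening in m; "finger_force": force on a finger pad.
Only numpy, scipy, OpenCV 4.12 (cv2) and the standard library are available. Lean on these libraries where they do the work, as an engineer would, in place of code of your own. Each camera call takes 0.05 s, during which the arm holds its last target. There are 200 camera calls.

## Working session

There is one attempt and no reset: what is moved stays moved. The work goes in short steps, Python scripts to look and compute and a tool call to move; the robot and the scene stay as the last step left them, time stands still between calls to the robot, and variables do not carry over. Pictures are saved under pics/ and viewed, at most 10 in all, crops included, and the job is handed in when it is done.

Besides the shell and the picture viewer there is one more tool, called after "Call:" as name(argument=value, ...) on one line, values as JSON. play_rows: Moves the arm, as the interface text tells. Its arguments: {"type":"object","properties":{"translation":{"type":"array","items":{"type":"array","items":{"type":"number","minimum":-1,"maximum":1}}},"twist":{"type":"array","items":{"type":"array","items":{"type":"number","minimum":-1,"maximum":1}}},"gripper":{"type":"array","items":{"type":"number"}}},"required":["translation","twist","gripper"]}

```bash
mkdir -p pics; ls; cat > h.py <<'E'
import numpy as np,cv2
from scipy.spatial.transform import Rotation as R
from bench import robot
def snap(cam,fn):
    im=robot.snapshot(cam); cv2.imwrite('pics/'+fn,im[:,:,::-1]); return im
def proj(cam,P):
    m=robot.camera_model(cam); p,_=cv2.projectPoints(np.array(P,float).reshape(-1,3),np.array(m['rvec'],float),np.array(m['tvec'],float),np.array(m['camera_matrix'],float),None); return p.reshape(-1,2)
def ray(cam,uv,z):
    m=robot.camera_model(cam); Rm=cv2.Rodrigues(np.array(m['rvec'],float))[0]; t=np.array(m['tvec'],float).ravel()
    c=-Rm.T@t; d=Rm.T@np.linalg.inv(np.array(m['camera_matrix']))@[uv[0],uv[1],1]
    return c+d*(z-c[2])/d[2]
E
python3 - <<'E'
from h import *
np.set_printoptions(precision=4,suppress=True)
for c in ['top','scene']:
    snap(c,c+'0.png')
    for n in ['cartridge','grip_bar','lug','cradle','bare_patch','fume_unit','port_mouth','pocket']:
        r=robot.spot_point(n,c); print(c,n,[(np.round(a['centre'],4).tolist(),round(a['score'],2)) for a in r[:3]])
o=robot.get_obs(); print({k:np.round(v,3) for k,v in o.items()})
E
```

```text
pics
top cartridge [([0.5464, -0.3032, 0.0442], 0.98)]
top grip_bar [([0.4582, -0.3305, 0.0483], 0.75)]
top lug [([0.5369, -0.2786, 0.0418], 0.88)]
top cradle [([0.5108, -0.3138, -0.0017], 0.64), ([0.5387, 0.1717, -0.0062], 0.61)]
top bare_patch [([0.55, -0.0972, 0.0031], 0.79)]
top fume_unit [([0.5391, 0.1696, 0.0686], 0.64)]
top port_mouth [([0.5401, 0.1691, 0.0673], 0.82)]
top pocket [([0.5368, 0.1916, 0.0547], 0.77), ([0.5452, -0.3005, 0.0458], 0.37)]
scene cartridge [([0.5477, -0.3012, 0.0436], 0.78)]
scene grip_bar [([0.4647, -0.3299, 0.0461], 0.65), ([0.5379, 0.1944, 0.0538], 0.57)]
scene lug [([0.5366, -0.2723, 0.0452], 0.78)]
scene cradle [([0.5103, -0.3188, 0.0011], 0.67), ([0.6167, 0.0129, 0.0016], 0.67), ([0.4015, -0.4456, 0.0027], 0.33)]
scene bare_patch []
scene fume_unit [([0.5401, 0.1683, -0.0008], 0.98)]
scene port_mouth [([0.5376, 0.1702, 0.0655], 0.81)]
scene pocket [([0.5366, 0.1964, 0.0535], 0.78)]
{'time': np.float64(0.9), 'joint_positions': array([ 1.101,  0.087,  1.371, -0.   ,  1.684, -0.103]), 'qvel': array([ 0.001,  0.001, -0.   ,  0.   ,  0.002,  0.   ]), 'joint_torque': array([ -0.   , -34.004, -30.26 ,   0.072,   0.024,   0.   ]), 'tool_pos': array([0.197, 0.513, 0.405]), 'ee_rot': array([3.141, 0.   , 2.775]), 'wrist_force': array([-0.259,  0.396, -0.108]), 'wrist_torque': array([-0.007,  0.012,  0.016]), 'finger_force': np.float64(0.0), 'width': np.float64(0.094)}
```

View pics/top0.png

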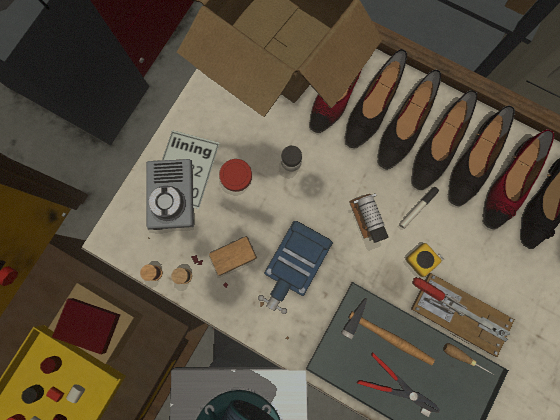

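View pics/scene0.png

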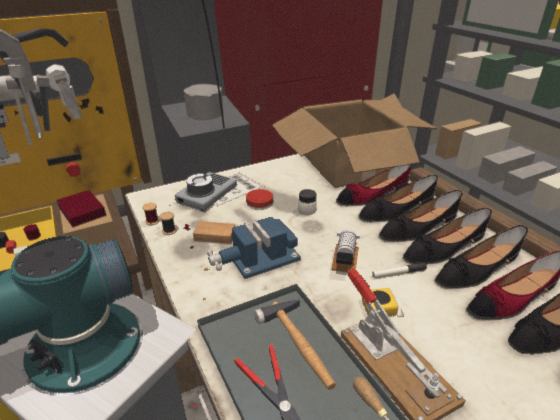

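```bash
python3 - <<'E'
from h import *
np.set_printoptions(precision=4,suppress=True)
for n in ['wax_tin','creme_jar','sanding_block','spool_0','tape_measure','marker_black']:
    r=robot.recognise(n,'top'); print(n,[(np.round(a['centre'],3).tolist(),round(a['score'],2)) for a in r[:2]])
print(proj('top',[[.5,0,0],[.6,0,0],[.5,.1,0],[.55,-.097,0],[.54,.17,.066],[.508,-.315,.045]]))
m=robot.camera_model('wrist'); o=robot.get_obs()
Rm=cv2.Rodrigues(np.array(m['rvec'],float))[0]; c=-Rm.T@np.array(m['tvec']).ravel()
Rt=R.from_euler('xyz',o['ee_rot']).as_matrix()
print('cam in tool',Rt.T@(c-o['tool_pos']),'\n',Rt.T@Rm.T,'\n',m['camera_matrix'])
for uv in [(290,258),(425,300)]: print(ray('top',uv,0))
for c_,uv in [('vice corners',(303,222)),('',(332,240)),('',(305,295)),('',(265,270))]: print(ray('top',uv,.02))
E
```

```text
wax_tin [([0.608, 0.014, 0.026], 0.94)]
creme_jar [([0.642, -0.128, 0.058], 0.93), ([0.559, 0.166, 0.031], 0.49)]
sanding_block [([0.412, 0.014, 0.028], 0.67)]
spool_0 [([0.374, 0.202, 0.046], 0.68), ([0.412, 0.012, 0.029], 0.63)]
tape_measure [([0.398, -0.438, 0.032], 0.97)]
marker_black [([0.529, -0.441, 0.017], 0.68)]
[[239.8461 221.279 ]
 [240.1971 182.0749]
 [199.6779 221.6197]
 [278.739  201.1758]
 [164.8252 201.0205]
 [370.3499 214.1109]]
cam in tool [0.0834 0.0003 0.0198] 
 [[ 0.0009 -0.9588 -0.2841]
 [ 1.      0.0007  0.0009]
 [-0.0006 -0.2841  0.9588]] 
 [[304.5725   0.     281.8004]
 [  0.     304.5725 210.1473]
 [  0.       0.       1.    ]]
[ 0.4082 -0.1236  0.    ]
[ 0.3055 -0.4461  0.    ]
[ 0.494  -0.1559  0.02  ]
[ 0.4495 -0.2251  0.02  ]
[ 0.3198 -0.1578  0.02  ]
[ 0.379  -0.0633  0.02  ]
```

Call:
play_rows(translation=[[-0.92,-0.41,0],[-0.92,-0.41,0],[-0.92,-0.41,0],[-0.92,-0.41,0],[-0.92,-0.41,0],[-0.92,-0.41,0]], twist=[[0,0,0],[0,0,0],[0,0,0],[0,0,0],[0,0,0],[0,0,0]], gripper=[1,1,1,1,1,1])

```text
time: 1.8
tool_pos: [0.3689, 0.3411, 0.4049]
ee_rot: [3.141, 0.0, 2.775]
wrist_force: [0.4, 0.2, -0.4]
width: 0.0937
finger_force: 0.0
```

Call:
play_rows(translation=[[-0.92,-0.41,0],[-0.92,-0.41,0],[-0.92,-0.41,0],[-0.92,-0.41,0],[-0.92,-0.41,0],[-0.92,-0.41,0],[0,0,0],[0,0,0]], twist=[[0,0,0],[0,0,0],[0,0,0],[0,0,0],[0,0,0],[0,0,0],[0,0,0],[0,0,0]], gripper=[1,1,1,1,1,1,1,1])

```text
time: 2.6
tool_pos: [0.5393, 0.1707, 0.4043]
ee_rot: [3.142, -0.001, 2.773]
wrist_force: [0.2, -0.4, 0.6]
width: 0.0937
finger_force: 0.0
```

```bash
cat >> h.py <<'E'
def rows(pos0,R0,pos1,R1,n,hold=0):
    """straight TCP path with slerp; prints scaled rows in groups of 8"""
    from scipy.spatial.transform import Slerp
    key=Slerp([0,1],R.concatenate([R0,R1])); T=[];W=[];p=np.array(pos0,float);Rc=R0
    for k in range(1,n+1):
        pt=pos0+(np.array(pos1)-pos0)*k/n; Rt=key(k/n)
        t=np.round(Rc.inv().apply(pt-p)/.04,2); w=np.round((Rc.inv()*Rt).as_rotvec()/.1,2)
        T.append((t+0.).tolist()); W.append((w+0.).tolist()); p=p+Rc.apply(t*.04); Rc=Rc*R.from_rotvec(w*.1)
    out(T,W); return p,Rc
def out(T,W):
    print('max',np.abs(T).max(),np.abs(W).max())
    for i in range(0,len(T),8): print('T',T[i:i+8],'\nW',W[i:i+8])
def cur():
    o=robot.get_obs(); return np.array(o['tool_pos']),R.from_euler('xyz',o['ee_rot'])
E
python3 - <<'E'
from h import *
np.set_printoptions(precision=4,suppress=True)
snap('wrist','w_f.png')
for n in ['fume_unit','port_mouth','pocket']:
    r=robot.spot_point(n,'wrist'); print(n,[(np.round(a['centre'],4).tolist(),round(a['score'],2)) for a in r[:3]])
o=robot.get_obs(); print({k:np.round(v,3) for k,v in o.items()})
print(proj('wrist',[[.539,.17,.066]]))
E
```

```text
fume_unit [([0.5381, 0.1725, 0.0041], 0.59)]
port_mouth [([0.5371, 0.1688, 0.0632], 0.98)]
pocket [([0.5358, 0.1939, 0.0577], 0.6), ([0.5479, -0.1001, -0.0026], 0.45), ([0.4124, 0.0151, -0.0067], 0.37)]
{'time': np.float64(2.8), 'joint_positions': array([ 0.21 ,  0.121,  1.334,  0.   ,  1.687, -0.996]), 'qvel': array([ 0.001, -0.002,  0.001, -0.002, -0.   , -0.002]), 'joint_torque': array([ -0.321, -35.148, -30.193,   0.011,   0.063,   0.002]), 'tool_pos': array([0.538, 0.172, 0.405]), 'ee_rot': array([3.141, 0.   , 2.777]), 'wrist_force': array([-0.479, -0.489, -0.552]), 'wrist_torque': array([-0.01 , -0.023, -0.021]), 'finger_force': np.float64(0.0), 'width': np.float64(0.094)}
[[279.3576 201.7344]]
```

View pics/w_f.png

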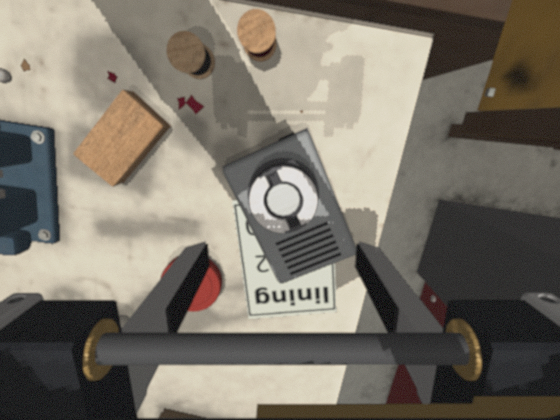

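The extractor is at the picture's middle: bright flange ring around (284,198), slots dark at about (270,175) and (294,222), vents toward +x. I'll measure the ring and box numerically.

```bash
python3 - <<'E'
from h import *
np.set_printoptions(precision=4,suppress=True)
im=cv2.imread('pics/w_f.png')
cv2.imwrite('pics/w_f_crop.png',cv2.resize(im[120:290,210:370],None,fx=3.5,fy=3.5,interpolation=cv2.INTER_CUBIC))
c=np.array([.538,.170,.066])
g=cv2.cvtColor(im,cv2.COLOR_BGR2GRAY).astype(np.float32)
# polar profile on flange plane for given centre
def samp(cx,cy,r,a,z=.066):
    P=np.stack([cx+r*np.cos(a),cy+r*np.sin(a),np.full_like(a,z)],-1); uv=proj('wrist',P).astype(np.float32)
    return cv2.remap(g,uv[:,0].reshape(1,-1),uv[:,1].reshape(1,-1),cv2.INTER_LINEAR)[0]
a=np.deg2rad(np.arange(0,360,5.))
# outer-edge & bore edge: find radius of bright drop per angle
E=[]
for ai in a:
    rr=np.arange(.024,.050,.0005); v=samp(c[0],c[1],rr,np.full_like(rr,ai)) if 0 else None
    P=np.stack([c[0]+rr*np.cos(ai),c[1]+rr*np.sin(ai),np.full_like(rr,.066)],-1); uv=proj('wrist',P).astype(np.float32)
    v=cv2.remap(g,uv[:,:1].copy(),uv[:,1:].copy(),cv2.INTER_LINEAR)[:,0]
    k=np.argmin(np.gradient(v)); E.append([np.rad2deg(ai),rr[k]*1e3,v.max(),v.min()])
print(np.array(E)[::3].round(0).tolist())
v=np.array([samp(c[0],c[1],r,a) for r in (.024,.025,.026,.027)]).mean(0)
print(np.c_[np.rad2deg(a),v].round(0).tolist())
E
```

```text
[[0.0, 43.0, 97.0, 43.0], [15.0, 44.0, 98.0, 36.0], [30.0, 33.0, 219.0, 42.0], [45.0, 41.0, 223.0, 96.0], [60.0, 41.0, 223.0, 89.0], [75.0, 42.0, 223.0, 82.0], [90.0, 38.0, 224.0, 64.0], [105.0, 41.0, 225.0, 49.0], [120.0, 40.0, 225.0, 41.0], [135.0, 40.0, 226.0, 43.0], [150.0, 39.0, 226.0, 42.0], [165.0, 38.0, 109.0, 41.0], [180.0, 35.0, 97.0, 39.0], [195.0, 33.0, 227.0, 40.0], [210.0, 34.0, 224.0, 50.0], [225.0, 34.0, 224.0, 88.0], [240.0, 33.0, 223.0, 87.0], [255.0, 33.0, 222.0, 87.0], [270.0, 33.0, 223.0, 87.0], [285.0, 33.0, 215.0, 75.0], [300.0, 25.0, 210.0, 88.0], [315.0, 34.0, 189.0, 95.0], [330.0, 36.0, 166.0, 95.0], [345.0, 45.0, 155.0, 41.0]]
[[0.0, 65.0], [5.0, 39.0], [10.0, 40.0], [15.0, 40.0], [20.0, 42.0], [25.0, 74.0], [30.0, 157.0], [35.0, 182.0], [40.0, 175.0], [45.0, 167.0], [50.0, 162.0], [55.0, 157.0], [60.0, 151.0], [65.0, 147.0], [70.0, 143.0], [75.0, 144.0], [80.0, 146.0], [85.0, 156.0], [90.0, 165.0], [95.0, 169.0], [100.0, 167.0], [105.0, 168.0], [110.0, 175.0], [115.0, 186.0], [120.0, 193.0], [125.0, 203.0], [130.0, 211.0], [135.0, 216.0], [140.0, 218.0], [145.0, 222.0], [150.0, 221.0], [155.0, 197.0], [160.0, 114.0], [165.0, 86.0], [170.0, 86.0], [175.0, 85.0], [180.0, 68.0], [185.0, 69.0], [190.0, 171.0], [195.0, 223.0], [200.0, 222.0], [205.0, 224.0], [210.0, 223.0], [215.0, 224.0], [220.0, 223.0], [225.0, 223.0], [230.0, 223.0], [235.0, 222.0], [240.0, 222.0], [245.0, 222.0], [250.0, 221.0], [255.0, 221.0], [260.0, 223.0], [265.0, 222.0], [270.0, 222.0], [275.0, 221.0], [280.0, 201.0], [285.0, 167.0], [290.0, 157.0], [295.0, 161.0], [300.0, 182.0], [305.0, 171.0], [310.0, 159.0], [315.0, 155.0], [320.0, 153.0], [325.0, 153.0], [330.0, 152.0], [335.0, 154.0], [340.0, 160.0], [345.0, 152.0], [350.0, 143.0], [355.0, 125.0]]
```

View pics/w_f_crop.png

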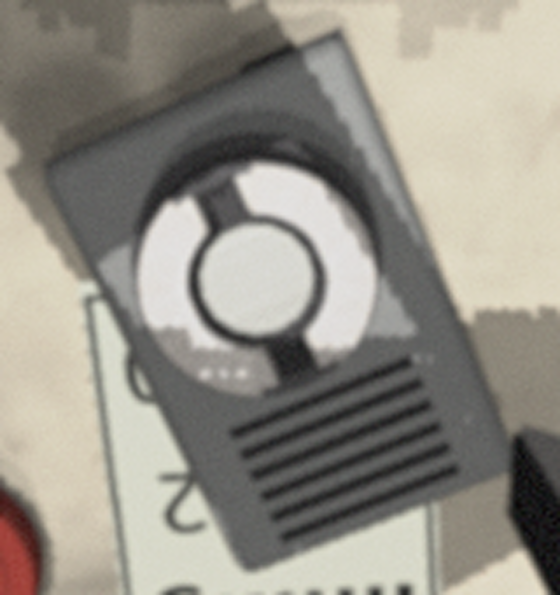

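The crop shows the ring centre at about (257,278), slots at (222,190) and (299,372), box corners (48,160), (340,35), (505,470), (250,570) in crop pixels.

```bash
python3 - <<'E'
from h import *
np.set_printoptions(precision=4,suppress=True)
f=lambda u,v,z: ray('wrist',(210+(u+.5)/3.5-.5,120+(v+.5)/3.5-.5),z)
im=cv2.imread('pics/w_f.png'); g=cv2.cvtColor(im,cv2.COLOR_BGR2GRAY)
ys,xs=np.mgrid[0:420,0:560]
print('ring c',f(257,278,.066),'bore c',f(256.5,279,.066))
a=f(222,190,.066);b=f(299,372,.066);print('slots',a,b,np.rad2deg(np.arctan2(*(b-a)[1::-1])),(a+b)/2)
C=[f(*p,.030) for p in [(48,160),(340,35),(505,470),(250,570)]];print(C)
for i,j in [(0,3),(1,2)]: d=C[j]-C[i];print(np.rad2deg(np.arctan2(d[1],d[0])),np.linalg.norm(d))
for i,j in [(0,1),(3,2)]: d=C[j]-C[i];print(np.rad2deg(np.arctan2(d[1],d[0]))-90,np.linalg.norm(d))
m=sum(C)/4; print('box mid',m)
E
```

```text
ring c [0.5376 0.1748 0.066 ] bore c [0.5379 0.1746 0.066 ]
slots [0.5083 0.1747 0.066 ] [0.5712 0.1763 0.066 ] 1.5194448850507318 [0.5397 0.1755 0.066 ]
[array([0.4837, 0.1211, 0.03  ]), array([0.4804, 0.2254, 0.03  ]), array([0.6457, 0.2303, 0.03  ]), array([0.6507, 0.1293, 0.03  ])]
2.808775412273765 0.1672692772358825
1.7034654154344067 0.16543167102447554
1.8261412818597478 0.10436207711853361
2.8533211850870686 0.10115556625430294
box mid [0.5651 0.1765 0.03  ]
```

```bash
python3 - <<'E'
from h import *
np.set_printoptions(precision=4,suppress=True)
im=cv2.imread('pics/top0.png'); a=cv2.resize(im[145:240,130:210],None,fx=6,fy=6,interpolation=cv2.INTER_CUBIC)
b=cv2.resize(im[185:255,340:405],None,fx=6,fy=6,interpolation=cv2.INTER_CUBIC)
h=max(a.shape[0],b.shape[0]); pad=lambda x:cv2.copyMakeBorder(x,0,h-x.shape[0],0,0,cv2.BORDER_CONSTANT)
o=np.hstack([pad(a),pad(b)])[:590,:790]; cv2.imwrite('pics/topc.png',o); print(o.shape)
E
```

```text
(570, 790, 3)
```

View pics/topc.png

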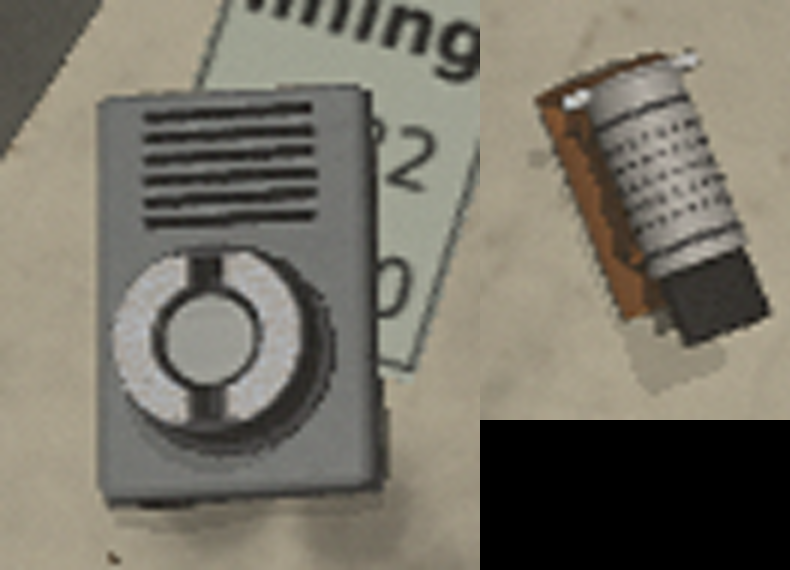

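Left: port centre at (207,336), slots straight above and below it at (206,268) and (207,405). Right: cartridge lugs at (577,101) and (683,61), bar end at (730,328).

```bash
python3 - <<'E'
from h import *
np.set_printoptions(precision=4,suppress=True)
f=lambda u,v,z: ray('top',(130+(u+.5)/6-.5,145+(v+.5)/6-.5),z)
g=lambda u,v,z: ray('top',(340+(u-480+.5)/6-.5,185+(v+.5)/6-.5),z)
print(f(207,336,.066), np.linalg.norm(f(112,336,.066)-f(303,336,.066)))
d=f(206,268,.066)-f(207,405,.066);print(np.rad2deg(np.arctan2(d[1],d[0])))
for p,q in [((100,500),(97,103)),((380,488),(365,88))]:
  d=f(*q,.03)-f(*p,.03);print('box',np.rad2deg(np.arctan2(d[1],d[0])))
l1=g(577,101,.045);l2=g(683,61,.045);b=g(730,328,.047);ft=(l1+l2)/2
print(l1,l2,np.linalg.norm(l1-l2),'foot',ft,'end',b,np.linalg.norm(b-ft)); d=ft-b; print(np.rad2deg(np.arctan2(d[1],d[0])), np.rad2deg(np.arctan2(*(l1-l2)[1::-1]))-90)
E
```

```text
[0.5411 0.1718 0.066 ] 0.07504766070810423
2.6632832843842826
box 3.0908759557536993
box 3.716381597999894
[ 0.539  -0.2815  0.045 ] [ 0.5549 -0.3244  0.045 ] 0.04568737494112397 foot [ 0.547  -0.3029  0.045 ] end [ 0.4477 -0.3375  0.047 ] 0.10512256535810469
19.208597206863654 20.327075800062246
```

```bash
python3 - <<'E'
from h import *
p,Rc=cur()
# pure yaw about tool z: split by hand to force direction
R1=R.from_euler('xyz',[np.pi,0,0.337+1.22]); R2=R.from_euler('xyz',[np.pi,0,0.337])
pm=np.array([.5,-.08,.405]); 
a,b=rows(p,Rc,pm,R1,13); a,b=rows(a,b,[.45,-.32,.40],R2,13); print(a,b.as_euler('xyz'))
E
```

```text
max 0.48 0.94
T [[-0.1, -0.48, 0.0], [-0.15, -0.47, 0.0], [-0.2, -0.45, 0.0], [-0.23, -0.43, 0.0], [-0.27, -0.41, 0.0], [-0.31, -0.38, 0.0], [-0.35, -0.35, 0.0], [-0.37, -0.31, 0.0]] 
W [[0.0, 0.0, 0.94], [0.0, 0.0, 0.94], [0.0, 0.0, 0.93], [0.0, 0.0, 0.94], [0.0, 0.0, 0.94], [0.0, 0.0, 0.94], [0.0, 0.0, 0.94], [0.0, 0.0, 0.94]]
T [[-0.41, -0.28, 0.0], [-0.42, -0.24, 0.0], [-0.45, -0.2, 0.0], [-0.47, -0.16, 0.0], [-0.48, -0.11, 0.0]] 
W [[0.0, 0.0, 0.93], [0.0, 0.0, 0.94], [0.0, 0.0, 0.94], [0.0, 0.0, 0.94], [0.0, 0.0, 0.94]]
max 0.47 0.94
T [[-0.46, -0.09, 0.01], [-0.47, -0.05, 0.01], [-0.47, 0.0, 0.01], [-0.47, 0.05, 0.01], [-0.46, 0.08, 0.01], [-0.46, 0.13, 0.0], [-0.44, 0.17, 0.01], [-0.42, 0.21, 0.01]] 
W [[0.0, 0.0, 0.94], [0.0, 0.0, 0.94], [0.0, 0.0, 0.93], [0.0, 0.0, 0.94], [0.0, 0.0, 0.94], [0.0, 0.0, 0.94], [0.0, 0.0, 0.94], [0.0, 0.0, 0.94]]
T [[-0.4, 0.25, 0.01], [-0.37, 0.29, 0.01], [-0.35, 0.32, 0.01], [-0.31, 0.35, 0.01], [-0.28, 0.38, 0.01]] 
W [[0.0, 0.0, 0.93], [0.0, 0.0, 0.94], [0.0, 0.0, 0.94], [0.0, 0.0, 0.94], [0.0, 0.0, 0.94]]
[ 0.45000405 -0.32000625  0.39994817] [-3.14126091e+00 -3.60135891e-04  3.36658695e-01]
```

Call:
play_rows(translation=[[-0.1,-0.48,0.0],[-0.15,-0.47,0.0],[-0.2,-0.45,0.0],[-0.23,-0.43,0.0],[-0.27,-0.41,0.0],[-0.31,-0.38,0.0],[-0.35,-0.35,0.0],[-0.37,-0.31,0.0]], twist=[[0,0,0.94],[0,0,0.94],[0,0,0.94],[0,0,0.94],[0,0,0.94],[0,0,0.94],[0,0,0.94],[0,0,0.94]], gripper=[1,1,1,1,1,1,1,1])

```text
time: 3.6
tool_pos: [0.5144, 0.0167, 0.4051]
ee_rot: [3.141, 0.0, 2.021]
wrist_force: [0.5, -0.3, 0.4]
width: 0.0941
finger_force: 0.0
```

Call:
play_rows(translation=[[-0.41,-0.28,0.0],[-0.42,-0.24,0.0],[-0.45,-0.2,0.0],[-0.47,-0.16,0.0],[-0.48,-0.11,0.0],[-0.46,-0.09,0.01],[-0.47,-0.05,0.01],[-0.47,0.0,0.01]], twist=[[0,0,0.94],[0,0,0.94],[0,0,0.94],[0,0,0.94],[0,0,0.94],[0,0,0.94],[0,0,0.94],[0,0,0.94]], gripper=[1,1,1,1,1,1,1,1])

```text
time: 4.4
tool_pos: [0.4878, -0.1357, 0.4038]
ee_rot: [3.141, -0.0, 1.269]
wrist_force: [-0.7, 0.9, -0.6]
width: 0.0939
finger_force: 0.0
```

Call:
play_rows(translation=[[-0.47,0.05,0.01],[-0.46,0.08,0.01],[-0.46,0.13,0.0],[-0.44,0.17,0.01],[-0.42,0.21,0.01],[-0.4,0.25,0.01]], twist=[[0,0,0.94],[0,0,0.94],[0,0,0.94],[0,0,0.94],[0,0,0.94],[0,0,0.94]], gripper=[1,1,1,1,1,1])

```text
time: 5.0
tool_pos: [0.4644, -0.2464, 0.4019]
ee_rot: [3.141, -0.0, 0.705]
wrist_force: [-0.1, 0.7, 0.5]
width: 0.0938
finger_force: 0.0
```

Call:
play_rows(translation=[[-0.37,0.29,0.01],[-0.35,0.32,0.01],[-0.31,0.35,0.01],[-0.28,0.38,0.01],[0,0,0]], twist=[[0,0,0.94],[0,0,0.94],[0,0,0.94],[0,0,0.94],[0,0,0]], gripper=[1,1,1,1,1])

```text
time: 5.5
tool_pos: [0.4487, -0.3211, 0.3998]
ee_rot: [3.141, 0.0, 0.33]
wrist_force: [0.7, -0.4, 0.5]
width: 0.094
finger_force: 0.0
```

```bash
python3 - <<'E'
from h import *
np.set_printoptions(precision=4,suppress=True)
im=snap('wrist','w_c.png')
for n in ['cartridge','grip_bar','lug','bare_patch']:
    r=robot.spot_point(n,'wrist'); print(n,[(np.round(a['centre'],4).tolist(),round(a['score'],2)) for a in r[:3]])
o=robot.get_obs(); print({k:np.round(v,3) for k,v in o.items()})
q=proj('wrist',[[.548,-.303,.045],[.445,-.339,.045]]);print(q)
c=q.mean(0).astype(int); x0=max(c[0]-75,0);y0=max(c[1]-65,0); print(x0,y0)
cv2.imwrite('pics/w_cc.png',cv2.resize(im[y0:y0+130,x0:x0+150,::-1],None,fx=4.5,fy=4.5,interpolation=cv2.INTER_CUBIC))
E
```

```text
cartridge [([0.5473, -0.2984, 0.0484], 0.82)]
grip_bar [([0.454, -0.3318, 0.046], 0.65)]
lug [([0.5344, -0.2791, 0.0475], 0.92)]
bare_patch [([0.5485, -0.0989, -0.0026], 0.89)]
{'time': np.float64(5.75), 'joint_positions': array([-0.721,  0.091,  1.376,  0.   ,  1.675,  0.516]), 'qvel': array([-0.004,  0.001, -0.001, -0.002, -0.003,  0.003]), 'joint_torque': array([ -0.156, -34.067, -30.265,   0.066,  -0.025,  -0.005]), 'tool_pos': array([ 0.449, -0.319,  0.4  ]), 'ee_rot': array([-3.141, -0.   ,  0.333]), 'wrist_force': array([-0.006,  0.402,  0.384]), 'wrist_torque': array([-0.042,  0.184, -0.018]), 'finger_force': np.float64(0.0), 'width': np.float64(0.094)}
[[298.5141 104.5395]
 [297.2114 205.4848]]
222 90
```

View pics/w_cc.png

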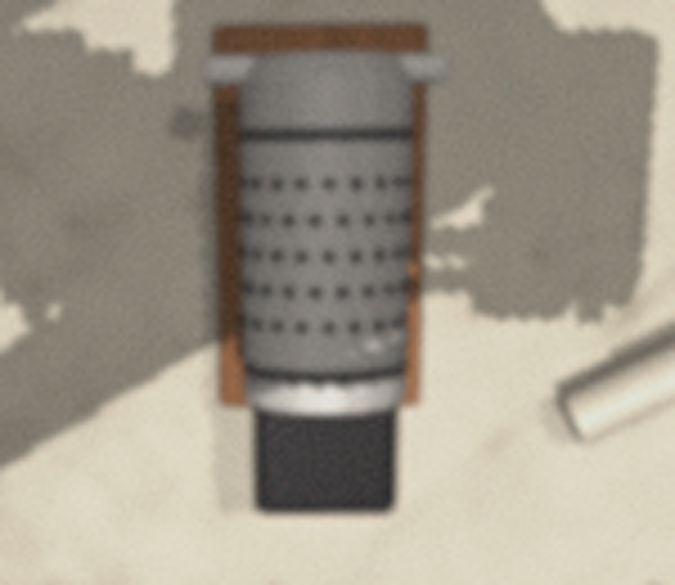

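Lugs lie at (228,68) and (428,68), bar between columns 257 and 393 with its end at row 512: the cartridge is aligned with the tool.

```bash
python3 - <<'E'
from h import *
np.set_printoptions(precision=4,suppress=True)
f=lambda u,v,z: ray('wrist',(222+(u+.5)/4.5-.5,90+(v+.5)/4.5-.5),z)
l1=f(207,68,.045);l2=f(448,68,.045);e=f(325,511,.05); l=(l1+l2)/2
print(l1,l2,np.linalg.norm(l1-l2),l,e,np.linalg.norm((l-e)[:2]),np.rad2deg(np.arctan2(*(l-e)[1::-1])),np.rad2deg(np.arctan2(*(l1-l2)[1::-1]))-90)
a=np.deg2rad(40); yaw=np.deg2rad(19.2)
u=np.array([np.cos(yaw),np.sin(yaw),0]); ez=np.array([0,0,1.])
tz=u*np.cos(a)-ez*np.sin(a); ty=-np.array([-np.sin(yaw),np.cos(yaw),0]); tx=np.cross(ty,tz)
Rg=R.from_matrix(np.c_[tx,ty,tz]); print(tx,Rg.as_euler('xyz'))
G=(e+u*.006+ (l+u*-.100))/2; G[2]=.045; print('G',G)
np.save('G.npy',np.r_[G,Rg.as_quat()])
p,Rc=cur(); p=np.array([.4495,-.32,.4])
rows(p,Rc,G-.25*tz,Rg,12); print(G-.25*tz)
E
```

```text
[ 0.5373 -0.2727  0.045 ] [ 0.5556 -0.3253  0.045 ] 0.05578500136489746 [ 0.5464 -0.299   0.045 ] [ 0.4475 -0.3338  0.05  ] 0.10483803599468006 19.37960805426568 19.157314215345295
[0.607  0.2114 0.766 ] [ 3.1416 -0.8727  0.3351]
G [ 0.4526 -0.3319  0.045 ]
max 0.57 0.73
T [[-0.4, 0.03, 0.4], [-0.43, 0.02, 0.38], [-0.46, 0.03, 0.34], [-0.48, 0.02, 0.31], [-0.5, 0.03, 0.27], [-0.52, 0.03, 0.24], [-0.53, 0.02, 0.2], [-0.55, 0.03, 0.15]] 
W [[0.0, 0.73, 0.0], [0.0, 0.72, 0.0], [0.0, 0.73, 0.0], [0.0, 0.73, -0.01], [0.0, 0.72, 0.0], [0.0, 0.73, 0.0], [0.0, 0.73, 0.0], [0.0, 0.72, 0.0]]
T [[-0.55, 0.02, 0.12], [-0.57, 0.03, 0.08], [-0.57, 0.02, 0.03], [-0.57, 0.03, 0.0]] 
W [[0.0, 0.73, 0.0], [0.0, 0.73, 0.0], [0.01, 0.73, 0.0], [0.0, 0.72, 0.0]]
[ 0.2717 -0.3948  0.2057]
```

Call:
play_rows(translation=[[-0.4,0.03,0.4],[-0.43,0.02,0.38],[-0.46,0.03,0.34],[-0.48,0.02,0.31],[-0.5,0.03,0.27],[-0.52,0.03,0.24],[-0.53,0.02,0.2],[-0.55,0.03,0.15]], twist=[[0,0.73,0],[0,0.72,0],[0,0.73,0],[0,0.73,0],[0,0.72,0],[0,0.73,0],[0,0.73,0],[0,0.72,0]], gripper=[1,1,1,1,1,1,1,1])

```text
time: 6.55
tool_pos: [0.3298, -0.3697, 0.2703]
ee_rot: [3.14, -0.584, 0.334]
wrist_force: [-0.1, 0.7, 0.0]
width: 0.0937
finger_force: 0.0
```

Call:
play_rows(translation=[[-0.55,0.02,0.12],[-0.57,0.03,0.08],[-0.57,0.02,0.03],[-0.57,0.03,0.0],[0,0,0]], twist=[[0,0.73,0],[0,0.73,0],[0,0.73,0],[0,0.72,0],[0,0,0]], gripper=[1,1,1,1,1])

```text
time: 7.05
tool_pos: [0.2696, -0.3943, 0.203]
ee_rot: [-3.133, -0.872, 0.322]
wrist_force: [0.7, 0.1, -0.1]
width: 0.0939
finger_force: 0.0
```

```bash
python3 - <<'E'
from h import *
np.set_printoptions(precision=4,suppress=True)
d=np.load('G.npy');G=d[:3];Rg=R.from_quat(d[3:])
o=robot.get_obs(); print(o['tool_pos'],o['ee_rot'],o['joint_positions'],o['wrist_force'])
p,Rc=cur(); print('grasp pt',p+Rc.apply([0,0,.18]),G,'tool frame err',Rc.inv().apply(G-p)-[0,0,.18])
rows(p,Rc,G-Rg.apply([0,0,.18]),Rg,4)
E
```

```text
[ 0.2696 -0.3943  0.203 ] [-3.1328 -0.8718  0.3225] [-1.3393  0.0992  1.8993  0.8891  1.3739 -0.3876] [ 0.6724  0.1169 -0.0546]
grasp pt [ 0.3997 -0.3491  0.0872] [ 0.4526 -0.3319  0.045 ] tool frame err [0.0035 0.001  0.0697]
max 0.44 0.02
T [[0.02, 0.01, 0.44], [0.02, 0.0, 0.43], [0.02, 0.01, 0.44], [0.02, 0.01, 0.43]] 
W [[0.0, 0.0, -0.02], [0.0, 0.0, -0.02], [0.01, 0.01, -0.02], [0.0, 0.0, -0.02]]
```

Call:
play_rows(translation=[[0.02,0.01,0.44],[0.02,0,0.44],[0.02,0.01,0.43],[0.02,0.01,0.4],[0,0,0]], twist=[[0,0,-0.02],[0,0,-0.02],[0,0,-0.02],[0,0,-0.02],[0,0,0]], gripper=[1,1,1,1,1])

```text
time: 7.55
tool_pos: [0.3242, -0.3771, 0.1643]
ee_rot: [3.132, -0.871, 0.347]
wrist_force: [-0.3, -0.4, -0.3]
width: 0.094
finger_force: 0.0
```

```bash
python3 - <<'E'
from h import *
np.set_printoptions(precision=4,suppress=True)
d=np.load('G.npy');G=d[:3];Rg=R.from_quat(d[3:])
o=robot.get_obs(); print(o['wrist_force'],o['ee_rot'],o['joint_positions'])
p,Rc=cur(); print('tool frame err',Rc.inv().apply(G-p)-[0,0,.18])
snap('wrist','w_g.png')
E
```

```text
[-0.2834 -0.3992 -0.3392] [ 3.1324 -0.8711  0.3468] [-1.2148  0.1744  1.9093  0.9447  1.2343 -0.4031]
tool frame err [-0.0036 -0.0006  0.001 ]
```

View pics/w_g.png

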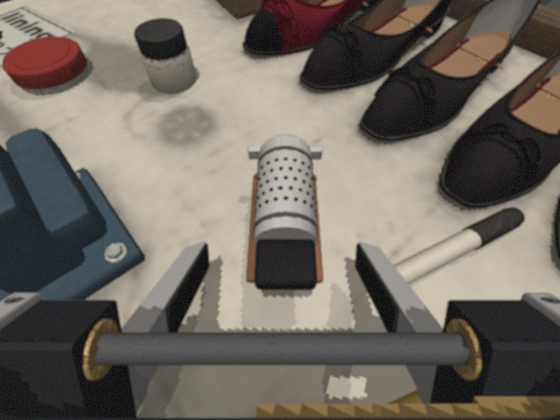

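The bar sits centred between the two fingertips (bar at (287,265), tips at (205,250) and (360,250)). Now I close the gripper.

Call:
play_rows(translation=[[-0.06,0,0.02],[0,0,0],[0,0,0],[0,0,0],[0,0,0],[0,0,0],[0,0,0],[0,0,0]], twist=[[0,0,0],[0,0,0],[0,0,0],[0,0,0],[0,0,0],[0,0,0],[0,0,0],[0,0,0]], gripper=[-1,-1,-1,-1,-1,-1,-1,-1])

```text
time: 8.4
tool_pos: [0.3217, -0.3791, 0.1618]
ee_rot: [3.131, -0.872, 0.343]
wrist_force: [-0.5, -0.6, -0.8]
width: 0.0355
finger_force: 30.0
```

```bash
cat >> h.py <<'E'
def rowsg(p0,R0,g1,R1,n,off=(0,0,.18)):
    """like rows but interpolates the grasp point; returns commanded end"""
    from scipy.spatial.transform import Slerp
    off=np.array(off); g0=p0+R0.apply(off); key=Slerp([0,1],R.concatenate([R0,R1])); T=[];W=[];p=p0;Rc=R0
    for k in range(1,n+1):
        Rt=key(k/n); pt=g0+(np.array(g1)-g0)*k/n-Rt.apply(off)
        t=np.round(Rc.inv().apply(pt-p)/.04,2); w=np.round((Rc.inv()*Rt).as_rotvec()/.1,2)
        T.append((t+0.).tolist()); W.append((w+0.).tolist()); p=p+Rc.apply(t*.04); Rc=Rc*R.from_rotvec(w*.1)
    out(T,W); return p,Rc
E
python3 - <<'E'
from h import *
np.set_printoptions(precision=4,suppress=True)
d=np.load('G.npy');G=d[:3];Rg=R.from_quat(d[3:])
o=robot.get_obs();p,Rc=cur();print(o['wrist_force'],Rc.as_euler('xyz'),'g',p+Rc.apply([0,0,.18]))
a,b=rowsg(p,Rc,p+Rc.apply([0,0,.18])+[0,0,.165],Rg,6)
Rf=Rg*R.from_rotvec([0,-np.pi/2,0])
print('tz final',Rf.apply([0,0,1]))
a,b=rowsg(a,b,[.55,-.097,.165],Rf,20); print(a,b.as_euler('xyz'))
np.save('F.npy',Rf.as_quat())
E
```

```text
[-0.5113 -0.6088 -0.8271] [ 3.1309 -0.8719  0.3433] g [ 0.4521 -0.3345  0.046 ]
max 0.53 0.01
T [[0.53, 0.01, -0.44], [0.52, 0.01, -0.44], [0.53, 0.0, -0.45], [0.52, 0.01, -0.44], [0.53, 0.0, -0.44], [0.52, 0.01, -0.44]] 
W [[0.01, 0.0, 0.01], [0.0, 0.0, 0.01], [0.01, 0.0, 0.01], [0.01, 0.0, 0.01], [0.01, 0.01, 0.0], [0.0, 0.0, 0.01]]
tz final [-0.607  -0.2114 -0.766 ]
max 0.58 0.79
T [[0.45, -0.24, 0.21], [0.46, -0.24, 0.21], [0.47, -0.24, 0.2], [0.5, -0.24, 0.18], [0.5, -0.24, 0.18], [0.51, -0.24, 0.16], [0.53, -0.24, 0.15], [0.54, -0.24, 0.14]] 
W [[0.0, -0.79, 0.0], [0.0, -0.78, 0.0], [0.0, -0.79, 0.0], [0.0, -0.78, 0.0], [0.0, -0.79, 0.0], [0.0, -0.78, 0.0], [0.0, -0.79, 0.0], [0.0, -0.78, 0.0]]
T [[0.54, -0.24, 0.12], [0.56, -0.24, 0.1], [0.56, -0.24, 0.09], [0.56, -0.25, 0.07], [0.57, -0.24, 0.06], [0.58, -0.24, 0.04], [0.57, -0.24, 0.02], [0.57, -0.24, 0.0]] 
W [[0.0, -0.79, 0.0], [0.0, -0.79, 0.0], [0.0, -0.78, 0.0], [0.0, -0.79, 0.0], [0.0, -0.78, 0.0], [0.0, -0.79, 0.0], [0.0, -0.78, 0.0], [0.0, -0.79, 0.0]]
T [[0.58, -0.24, -0.01], [0.57, -0.24, -0.03], [0.56, -0.24, -0.04], [0.56, -0.24, -0.07]] 
W [[0.0, -0.78, 0.0], [0.0, -0.79, 0.0], [0.0, -0.78, 0.0], [0.0, -0.79, 0.0]]
[ 0.6593 -0.0589  0.303 ] [3.1409 0.6981 0.3345]
```

Call:
play_rows(translation=[[0.53,0.01,-0.44],[0.52,0.01,-0.44],[0.53,0,-0.45],[0.52,0.01,-0.44],[0.53,0,-0.44],[0.52,0.01,-0.44]], twist=[[0,0,0.01],[0,0,0.01],[0.01,0,0.01],[0.01,0,0.01],[0.01,0,0],[0,0,0.01]], gripper=[-1,-1,-1,-1,-1,-1])

```text
time: 9.0
tool_pos: [0.3217, -0.3793, 0.3265]
ee_rot: [-3.14, -0.87, 0.334]
wrist_force: [-0.6, -0.9, -2.6]
width: 0.036
finger_force: 30.0
```

Call:
play_rows(translation=[[0.45,-0.24,0.21],[0.46,-0.24,0.21],[0.47,-0.24,0.2],[0.5,-0.24,0.18],[0.5,-0.24,0.18],[0.51,-0.24,0.16],[0.53,-0.24,0.15],[0.54,-0.24,0.14]], twist=[[0,-0.79,0],[0,-0.78,0],[0,-0.79,0],[0,-0.78,0],[0,-0.79,0],[0,-0.78,0],[0,-0.79,0],[0,-0.78,0]], gripper=[-1,-1,-1,-1,-1,-1,-1,-1])

```text
time: 9.8
tool_pos: [0.4506, -0.2527, 0.3662]
ee_rot: [-3.141, -0.24, 0.335]
wrist_force: [0.0, 0.2, -2.4]
width: 0.0356
finger_force: 30.0
```

```bash
python3 - <<'E'
from h import *
np.set_printoptions(precision=4,suppress=True)
Rf=R.from_quat(np.load('F.npy'))
o=robot.get_obs();p,Rc=cur();print(o['width'],o['wrist_force'],o['joint_positions'],Rc.as_euler('xyz'),'g',p+Rc.apply([0,0,.18]),p)
a,b=rowsg(p,Rc,[.55,-.097,.165],Rf,13); print(a,b.as_euler('xyz'))
E
```

```text
0.035587783829656945 [ 0.0202  0.2126 -2.4395] [-0.6807 -0.0263  1.572   0.2044  1.4704  0.5475] [-3.141  -0.2396  0.3348] g [ 0.4909 -0.2386  0.1914] [ 0.4506 -0.2527  0.3662]
max 0.53 0.73
T [[0.5, -0.22, 0.11], [0.51, -0.22, 0.09], [0.52, -0.22, 0.08], [0.52, -0.22, 0.07], [0.52, -0.22, 0.05], [0.53, -0.22, 0.04], [0.53, -0.22, 0.03], [0.52, -0.22, 0.0]] 
W [[0.0, -0.72, 0.0], [0.0, -0.72, 0.0], [0.0, -0.72, 0.0], [0.0, -0.73, 0.0], [0.0, -0.72, 0.0], [0.0, -0.72, 0.0], [0.0, -0.72, 0.0], [0.0, -0.72, 0.0]]
T [[0.53, -0.22, 0.0], [0.52, -0.22, -0.02], [0.53, -0.22, -0.04], [0.52, -0.22, -0.04], [0.51, -0.22, -0.07]] 
W [[0.0, -0.72, 0.0], [0.0, -0.72, 0.0], [0.0, -0.72, 0.0], [-0.01, -0.73, 0.0], [0.0, -0.72, 0.0]]
[ 0.6594 -0.0589  0.303 ] [3.1412 0.6984 0.3353]
```

Call:
play_rows(translation=[[0.5,-0.22,0.11],[0.51,-0.22,0.09],[0.52,-0.22,0.08],[0.52,-0.22,0.07],[0.52,-0.22,0.05],[0.53,-0.22,0.04],[0.53,-0.22,0.03],[0.52,-0.22,0.0]], twist=[[0,-0.72,0],[0,-0.72,0],[0,-0.72,0],[0,-0.73,0],[0,-0.72,0],[0,-0.72,0],[0,-0.72,0],[0,-0.72,0]], gripper=[-1,-1,-1,-1,-1,-1,-1,-1])

```text
time: 10.6
tool_pos: [0.5839, -0.1319, 0.3452]
ee_rot: [-3.141, 0.337, 0.336]
wrist_force: [0.1, 0.2, -2.7]
width: 0.0354
finger_force: 30.0
```

Call:
play_rows(translation=[[0.53,-0.22,0.0],[0.52,-0.22,-0.02],[0.53,-0.22,-0.04],[0.52,-0.22,-0.04],[0.51,-0.22,-0.07],[0,0,0]], twist=[[0,-0.72,0],[0,-0.72,0],[0,-0.72,0],[-0.01,-0.73,0],[0,-0.72,0],[0,0,0]], gripper=[-1,-1,-1,-1,-1,-1])

```text
time: 11.2
tool_pos: [0.6606, -0.0577, 0.2993]
ee_rot: [-3.137, 0.699, 0.342]
wrist_force: [-0.1, -0.5, -3.1]
width: 0.0357
finger_force: 30.0
```

```bash
python3 - <<'E'
from h import *
np.set_printoptions(precision=4,suppress=True)
Rf=R.from_quat(np.load('F.npy'))
o=robot.get_obs();p,Rc=cur();print(o['width'],o['wrist_force'],o['joint_positions'],Rc.as_euler('xyz'),'g',p+Rc.apply([0,0,.18]),p)
im=robot.snapshot('scene')
for c in ['scene','wrist']:
  robot.snapshot(c)
  for n in ['cartridge','grip_bar','lug']:
    r=robot.spot_point(n,c); print(n,[(np.round(a['centre'],4).tolist(),round(a['score'],2)) for a in r[:2]])
q=proj('scene',[[.55,-.097,.1]])[0].astype(int);print(q)
x0,y0=q-[60,55]; cv2.imwrite('pics/s1.png',cv2.resize(im[y0:y0+120,x0:x0+140,::-1],None,fx=4.5,fy=4.5,interpolation=cv2.INTER_CUBIC))
g=p+Rc.apply([0,0,.18]); a,b=rowsg(p,Rc,[g[0],g[1],.108],Rf,4); 
E
```

```text
0.03572521962524333 [-0.0802 -0.5241 -3.1289] [-0.1093  0.598   0.9885 -0.3432  2.1763  1.0154] [-3.137   0.6994  0.342 ] g [ 0.5511 -0.0958  0.1615] [ 0.6606 -0.0577  0.2993]
cartridge [([0.5512, -0.0964, 0.0596], 0.63)]
grip_bar [([0.5541, -0.0951, 0.1572], 0.58)]
lug []
cartridge [([0.5479, -0.0953, 0.0649], 0.63)]
grip_bar [([0.5467, -0.0976, 0.1606], 0.57)]
lug [([0.5426, -0.0761, 0.0686], 0.72)]
[277 192]
max 0.26 0.02
T [[0.21, 0.0, 0.26], [0.22, 0.0, 0.25], [0.21, 0.0, 0.26], [0.22, 0.0, 0.25]] 
W [[0.0, 0.0, 0.01], [0.0, 0.01, 0.02], [0.0, 0.0, 0.01], [0.0, 0.0, 0.01]]
```

View pics/s1.png

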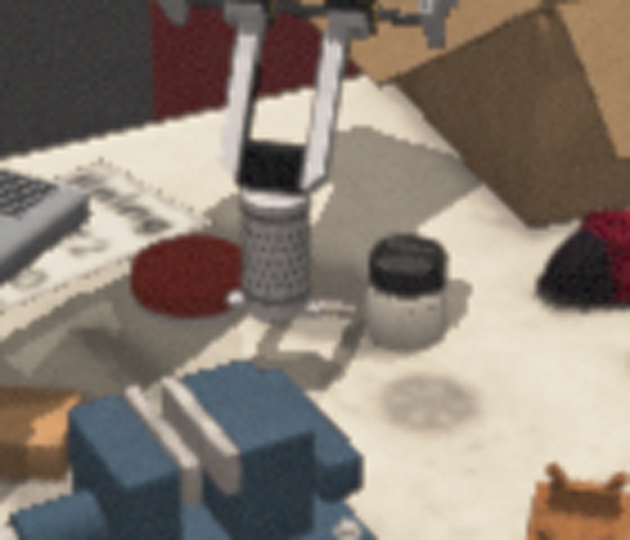

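It hangs upright ((275,250) in the crop), clear of jar, tin and vice. Lowering.

Call:
play_rows(translation=[[0.21,0.0,0.26],[0.22,0.0,0.25],[0.21,0.0,0.26],[0.21,0.0,0.25],[0,0,0]], twist=[[0,0,0.01],[0,0.01,0.01],[0,0,0.01],[0,0,0.01],[0,0,0]], gripper=[-1,-1,-1,-1,-1])

```text
time: 12.15
tool_pos: [0.6589, -0.0597, 0.2474]
ee_rot: [3.141, 0.698, 0.332]
wrist_force: [-0.3, 0.5, -2.0]
width: 0.0358
finger_force: 30.0
```

Call:
play_rows(translation=[[0.03,0.0,0.04],[0,0,0]], twist=[[0,0,0],[0,0,0]], gripper=[-1,-1])

```text
time: 12.35
tool_pos: [0.6595, -0.0599, 0.2497]
ee_rot: [3.136, 0.693, 0.329]
wrist_force: [-0.4, -0.1, -2.8]
width: 0.0355
finger_force: 30.0
```

Call:
play_rows(translation=[[0.02,0.0,0.03],[0,0,0]], twist=[[0,0,0],[0,0,0]], gripper=[-1,-1])

```text
time: 12.55
tool_pos: [0.6593, -0.06, 0.2486]
ee_rot: [3.136, 0.692, 0.329]
wrist_force: [-0.6, 0.1, -1.2]
width: 0.0357
finger_force: 30.0
```

```bash
python3 - <<'E'
from h import *
np.set_printoptions(precision=4,suppress=True)
o=robot.get_obs();p,Rc=cur();print(o['width'],o['wrist_force'],Rc.as_euler('xyz'),'g',p+Rc.apply([0,0,.18]),p)
E
```

```text
0.03566370464692277 [-0.583   0.0833 -1.1678] [3.1362 0.692  0.329 ] g [ 0.5509 -0.098   0.11  ] [ 0.6593 -0.06    0.2486]
```

Call:
play_rows(translation=[[0.03,0.0,0.04],[0,0,0]], twist=[[0,0,0],[0,0,0]], gripper=[-1,-1])

```text
time: 12.75
tool_pos: [0.6591, -0.06, 0.2459]
ee_rot: [3.137, 0.693, 0.33]
wrist_force: [0.8, -0.1, -2.7]
width: 0.0357
finger_force: 30.0
```

Call:
play_rows(translation=[[0.03,0.0,0.03],[0,0,0]], twist=[[0,0,0],[0,0,0]], gripper=[-1,-1])

```text
time: 12.95
tool_pos: [0.6592, -0.06, 0.244]
ee_rot: [3.137, 0.693, 0.33]
wrist_force: [0.3, -0.5, -2.4]
width: 0.0355
finger_force: 30.0
```

Call:
play_rows(translation=[[0.02,0.0,0.02],[0,0,0]], twist=[[0,0,0],[0,0,0]], gripper=[-1,-1])

```text
time: 13.15
tool_pos: [0.6594, -0.0599, 0.243]
ee_rot: [3.137, 0.693, 0.33]
wrist_force: [-0.4, 0.4, -1.4]
width: 0.0359
finger_force: 30.0
```

Call:
play_rows(translation=[[0.02,0.0,0.02],[0,0,0]], twist=[[0,0,0],[0,0,0]], gripper=[-1,-1])

```text
time: 13.35
tool_pos: [0.6595, -0.0599, 0.2419]
ee_rot: [3.137, 0.693, 0.33]
wrist_force: [0.7, 0.5, -2.7]
width: 0.0358
finger_force: 30.0
```

Call:
play_rows(translation=[[0.02,0.0,0.02],[0,0,0]], twist=[[0,0,0],[0,0,0]], gripper=[-1,-1])

```text
time: 13.55
tool_pos: [0.6596, -0.0598, 0.2408]
ee_rot: [3.137, 0.693, 0.33]
wrist_force: [0.5, -1.2, -2.6]
width: 0.0356
finger_force: 30.0
```

Call:
play_rows(translation=[[0.02,0.0,0.02],[0,0,0]], twist=[[0,0,0],[0,0,0]], gripper=[-1,-1])

```text
time: 13.75
tool_pos: [0.6597, -0.0598, 0.2405]
ee_rot: [3.136, 0.693, 0.329]
wrist_force: [-0.1, 0.2, 0.6]
width: 0.0357
finger_force: 30.0
```

Call:
play_rows(translation=[[0.02,0.0,0.02],[0,0,0]], twist=[[0,0,0],[0,0,0]], gripper=[-1,-1])

```text
time: 13.95
tool_pos: [0.6598, -0.0598, 0.2405]
ee_rot: [3.136, 0.693, 0.328]
wrist_force: [-0.2, -0.2, 4.4]
width: 0.0357
finger_force: 30.0
```

Call:
play_rows(translation=[[0,0,0],[0,0,0],[0,0,0],[0,0,0],[0,0,0]], twist=[[0,0,0],[0,0,0],[0,0,0],[0,0,0],[0,0,0]], gripper=[0,0.2,0.4,0.7,1])

```text
time: 14.45
tool_pos: [0.6598, -0.0598, 0.2384]
ee_rot: [3.137, 0.693, 0.33]
wrist_force: [0.5, 0.5, -0.2]
width: 0.0721
finger_force: 0.0
```

Call:
play_rows(translation=[[0,0,-0.5],[0,0,-0.9],[0,0,-0.9],[0,0,0]], twist=[[0,0,0],[0,0,0],[0,0,0],[0,0,0]], gripper=[1,1,1,1])

```text
time: 14.85
tool_pos: [0.7168, -0.0395, 0.314]
ee_rot: [3.132, 0.685, 0.327]
wrist_force: [-0.6, -0.2, 0.7]
width: 0.0937
finger_force: 0.0
```

```bash
python3 - <<'E'
from h import *
np.set_printoptions(precision=4,suppress=True)
p,Rc=cur();print(robot.get_obs()['width'],Rc.as_euler('xyz'),p, p+Rc.apply([0,0,.18]))
for c in ['scene','top','wrist']:
  robot.snapshot(c)
  for n in ['cartridge','grip_bar','lug']:
    r=robot.spot_point(n,c); print(c,n,[(np.round(a['centre'],4).tolist(),round(a['score'],2)) for a in r[:2]])
R1=R.from_euler('xyz',[np.pi,0,0.32])
rowsg(p,Rc,[.545,-.097,.175],R1,8)
E
```

```text
0.09365652233123105 [3.132  0.6848 0.3274] [ 0.7168 -0.0395  0.314 ] [ 0.6095 -0.0777  0.1745]
scene cartridge [([0.5483, -0.099, 0.0009], 0.86)]
scene grip_bar [([0.5538, -0.0972, 0.0948], 0.9)]
scene lug [([0.5401, -0.0723, 0.0027], 0.92)]
top cartridge [([0.5467, -0.0963, -0.0], 0.84)]
top grip_bar [([0.5484, -0.0972, 0.0961], 0.71)]
top lug [([0.5433, -0.0727, 0.0044], 0.54)]
wrist cartridge [([0.5474, -0.0925, 0.0021], 0.97)]
wrist grip_bar [([0.5491, -0.0966, 0.0962], 0.77), ([0.6497, -0.1308, 0.0002], 0.26)]
wrist lug [([0.5418, -0.0744, 0.0068], 0.59)]
max 0.59 0.86
T [[-0.55, 0.0, 0.15], [-0.56, -0.01, 0.13], [-0.57, 0.0, 0.12], [-0.57, 0.0, 0.1], [-0.59, 0.0, 0.09], [-0.59, 0.0, 0.07], [-0.59, 0.0, 0.05], [-0.59, 0.0, 0.03]] 
W [[0.01, 0.86, 0.01], [0.02, 0.85, 0.02], [0.01, 0.86, 0.01], [0.02, 0.85, 0.01], [0.01, 0.86, 0.02], [0.02, 0.86, 0.01], [0.01, 0.85, 0.01], [0.02, 0.86, 0.01]]
```

Call:
play_rows(translation=[[-0.55,0.0,0.15],[-0.56,-0.01,0.13],[-0.57,0.0,0.12],[-0.57,0.0,0.1],[-0.59,0.0,0.09],[-0.59,0.0,0.07],[-0.59,0.0,0.05],[-0.59,0.0,0.03]], twist=[[0.01,0.86,0.01],[0.02,0.85,0.02],[0.01,0.86,0.01],[0.02,0.85,0.01],[0.01,0.86,0.02],[0.02,0.86,0.01],[0.01,0.85,0.01],[0.02,0.86,0.01]], gripper=[1,1,1,1,1,1,1,1])

```text
time: 16.25
tool_pos: [0.5428, -0.098, 0.3528]
ee_rot: [-3.139, 0.004, 0.319]
wrist_force: [-0.6, 0.6, 0.1]
width: 0.0942
finger_force: 0.0
```

Call:
play_rows(translation=[[0,0,0],[0,0,0]], twist=[[0,0,0],[0,0,0]], gripper=[1,1])

```text
time: 16.45
tool_pos: [0.5437, -0.0979, 0.3527]
ee_rot: [-3.138, 0.008, 0.319]
wrist_force: [1.0, 0.3, -1.1]
width: 0.0937
finger_force: 0.0
```

```bash
python3 - <<'E'
from h import *
np.set_printoptions(precision=4,suppress=True)
p,Rc=cur();print(Rc.as_euler('xyz'),p)
im=snap('wrist','w_s.png')
q=proj('wrist',[[.548,-.097,.109],[.548,-.097,0.]]);print(q)
c=q[0].astype(int); x0=max(c[0]-75,0);y0=max(c[1]-70,0); print(x0,y0)
cv2.imwrite('pics/w_sc.png',cv2.resize(im[y0:y0+130,x0:x0+150,::-1],None,fx=4.5,fy=4.5,interpolation=cv2.INTER_CUBIC))
E
```

```text
[-3.1383  0.008   0.3187] [ 0.5437 -0.0979  0.3527]
[[284.1151 223.9691]
 [283.766  191.3921]]
209 153
```

View pics/w_sc.png

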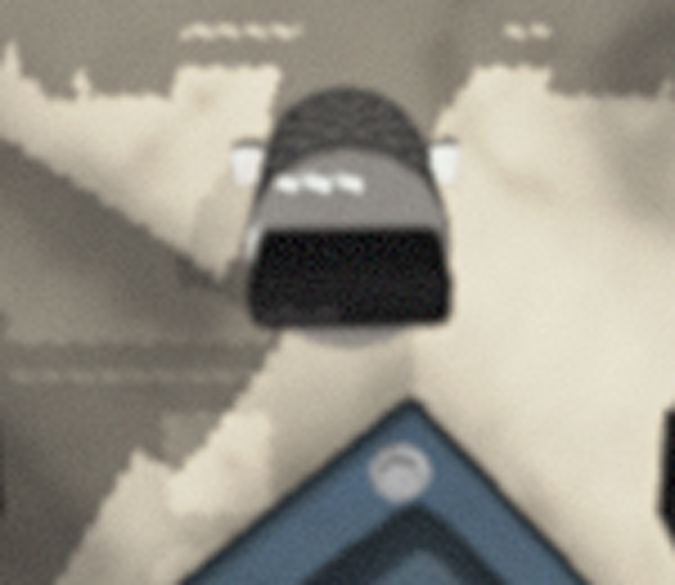

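The bar spans columns 250–450 with its base front edge at row 230 and back top edge at row 325; lugs at (246,162) and (445,160).

```bash
python3 - <<'E'
from h import *
np.set_printoptions(precision=4,suppress=True)
p,Rc=cur(); yaw=.325; ux=np.array([np.cos(yaw),np.sin(yaw),0])
f=lambda u,v,z: ray('wrist',(209+(u+.5)/4.5-.5,153+(v+.5)/4.5-.5),z)
print(f(350,325,.109)+.006*ux, f(347,230,.080)-.006*ux)
a=f(231,160,.005);b=f(460,160,.005);print((a+b)/2,np.linalg.norm(a-b),np.rad2deg(np.arctan2(*(a-b)[1::-1]))-90)
a=f(250,325,.109);b=f(451,325,.109);print(np.linalg.norm(a-b),np.rad2deg(np.arctan2(*(a-b)[1::-1]))-90)
# axis-difference
a=f(231,160,.005);b=f(460,160,.005); c=np.mean([f(350,325,.109)+.006*ux, f(347,230,.080)-.006*ux,(a+b)/2],0)[:2]; print(c)
rowsg(p,Rc,[c[0],c[1],.103],R.from_euler('xyz',[np.pi,0,yaw+.01]),5)
E
```

```text
[ 0.5536 -0.097   0.109 ] [ 0.5505 -0.0977  0.08  ]
[ 0.5531 -0.0971  0.005 ] 0.05588365288430739 18.40271436155949
0.034694389468682835 18.430324121365857
[ 0.5524 -0.0973]
max 0.35 0.04
T [[0.04, 0.01, 0.35], [0.04, 0.01, 0.34], [0.04, 0.01, 0.35], [0.04, 0.02, 0.35], [0.04, 0.01, 0.35]] 
W [[-0.01, 0.02, -0.03], [0.0, 0.01, -0.03], [-0.01, 0.02, -0.03], [-0.01, 0.01, -0.03], [-0.01, 0.02, -0.04]]
```

Call:
play_rows(translation=[[0.04,0.01,0.35],[0.04,0.01,0.34],[0.03,0.01,0.35],[0.03,0.02,0.35],[0.03,0.01,0.35],[0,0,0]], twist=[[-0.01,0.02,0],[0,0.01,0],[-0.01,0.02,0],[0,0.01,0],[0,0.01,0],[0,0,0]], gripper=[1,1,1,1,1,1])

```text
time: 17.1
tool_pos: [0.5501, -0.0976, 0.2788]
ee_rot: [-3.136, 0.006, 0.32]
wrist_force: [-0.8, -0.7, 0.3]
width: 0.0944
finger_force: 0.0
```

```bash
python3 - <<'E'
from h import *
np.set_printoptions(precision=4,suppress=True)
p,Rc=cur();o=robot.get_obs();print(Rc.as_euler('xyz'),p,o['wrist_force'],o['joint_positions'])
robot.snapshot('wrist')
for n in ['cartridge','grip_bar']:
    r=robot.spot_point(n,'wrist'); print(n,[(np.round(a['centre'],4).tolist(),round(a['score'],2)) for a in r[:2]])
p,Rc=cur();print(Rc.as_euler('xyz'),p)
E
```

```text
[-3.1362  0.006   0.3195] [ 0.5501 -0.0976  0.2788] [-0.756  -0.7115  0.2637] [-0.2774  0.167   1.5347  0.001   1.4479  0.9738]
cartridge [([0.5502, -0.0946, 0.0009], 0.65)]
grip_bar [([0.5493, -0.1005, 0.0952], 0.96), ([0.6511, -0.131, -0.001], 0.5)]
[-3.1401  0.0004  0.3194] [ 0.5509 -0.0979  0.2828]
```

Call:
play_rows(translation=[[0,0,0],[0,0,0],[0,0,0],[0,0,0],[0,0,0],[0,0,0],[0,0,0]], twist=[[0,0,0],[0,0,0],[0,0,0],[0,0,0],[0,0,0],[0,0,0],[0,0,0]], gripper=[-1,-1,-1,-1,-1,-1,-1])

```text
time: 17.95
tool_pos: [0.5507, -0.0978, 0.2824]
ee_rot: [-3.14, 0.001, 0.319]
wrist_force: [0.2, -0.5, -1.0]
width: 0.0415
finger_force: 0.0
```

```bash
python3 - <<'E'
from h import *
np.set_printoptions(precision=4,suppress=True)
p,Rc=cur();o=robot.get_obs();print(Rc.as_euler('xyz'),p,o['width'],o['wrist_force'],o['finger_force'])
R0=R.from_euler('xyz',[np.pi,0,.3195])
a,b=rowsg(p,Rc,p+[0,0,-.18+.10],R0,4)
a,b=rowsg(a,b,[.5385,.1725,.205],R.from_euler('xyz',[np.pi,0,np.pi/2+.045]),14); print(a)
E
```

```text
[-3.1397  0.0009  0.3195] [ 0.5507 -0.0978  0.2824] 0.04152339097848492 [ 0.2368 -0.5131 -0.952 ] 0.0
max 0.63 0.01
T [[0.0, 0.0, -0.63], [0.0, 0.0, -0.62], [0.0, 0.0, -0.63], [0.0, 0.0, -0.62]] 
W [[0.0, 0.0, 0.0], [-0.01, 0.0, 0.0], [0.0, 0.01, 0.0], [-0.01, 0.0, 0.0]]
max 0.48 0.93
T [[0.13, -0.47, 0.0], [0.17, -0.45, -0.01], [0.22, -0.43, 0.0], [0.25, -0.41, -0.01], [0.29, -0.39, 0.0], [0.33, -0.36, -0.01], [0.35, -0.32, 0.0], [0.39, -0.29, -0.01]] 
W [[0.0, 0.0, -0.93], [0.0, 0.0, -0.92], [0.0, 0.0, -0.93], [0.0, 0.0, -0.92], [0.0, 0.0, -0.93], [0.0, 0.0, -0.93], [0.0, 0.0, -0.92], [0.0, 0.0, -0.93]]
T [[0.41, -0.26, 0.0], [0.43, -0.22, -0.01], [0.45, -0.17, 0.0], [0.47, -0.13, -0.01], [0.47, -0.09, 0.0], [0.48, -0.05, -0.01]] 
W [[0.0, 0.0, -0.92], [0.0, 0.0, -0.93], [0.0, 0.0, -0.93], [0.0, 0.0, -0.92], [0.0, 0.0, -0.93], [0.0, 0.0, -0.92]]
[0.5384 0.1723 0.3852]
```

Not fully closed yet; a few more rows, then lift.

Call:
play_rows(translation=[[0,0,0],[0,0,0],[0,0,0],[0,0,0]], twist=[[0,0,0],[0,0,0],[0,0,0],[0,0,0]], gripper=[-1,-1,-1,-1])

```text
time: 18.35
tool_pos: [0.5507, -0.0979, 0.2824]
ee_rot: [-3.14, 0.001, 0.319]
wrist_force: [0.2, 0.4, -0.7]
width: 0.0362
finger_force: 30.0
```

Call:
play_rows(translation=[[0.0,0.0,-0.63],[0.0,0.0,-0.62],[0.0,0.0,-0.63],[0.0,0.0,-0.62],[0.13,-0.47,0.0],[0.17,-0.45,-0.01],[0.22,-0.43,0.0],[0.25,-0.41,-0.01]], twist=[[0,0,0],[0,0,0],[0,0,0],[0,0,0],[0,0,-0.93],[0,0,-0.92],[0,0,-0.93],[0,0,-0.92]], gripper=[-1,-1,-1,-1,-1,-1,-1,-1])

```text
time: 19.15
tool_pos: [0.5471, -0.0201, 0.3825]
ee_rot: [-3.138, 0.001, 0.693]
wrist_force: [-0.0, 0.2, -1.6]
width: 0.0359
finger_force: 30.0
```

Call:
play_rows(translation=[[0.29,-0.39,0.0],[0.33,-0.36,-0.01],[0.35,-0.32,0.0],[0.39,-0.29,-0.01],[0.41,-0.26,0.0],[0.43,-0.22,-0.01],[0.45,-0.17,0.0],[0.47,-0.13,-0.01]], twist=[[0,0,-0.93],[0,0,-0.93],[0,0,-0.92],[0,0,-0.93],[0,0,-0.92],[0,0,-0.93],[0,0,-0.93],[0,0,-0.92]], gripper=[-1,-1,-1,-1,-1,-1,-1,-1])

```text
time: 19.95
tool_pos: [0.5402, 0.1347, 0.3843]
ee_rot: [-3.138, -0.001, 1.434]
wrist_force: [0.3, -0.6, -1.5]
width: 0.0359
finger_force: 30.0
```

Call:
play_rows(translation=[[0.47,-0.09,0.0],[0.48,-0.05,-0.01],[0,0,0],[0,0,0]], twist=[[0,0,-0.93],[0,0,-0.92],[0,0,0],[0,0,0]], gripper=[-1,-1,-1,-1])

```text
time: 20.35
tool_pos: [0.5383, 0.1723, 0.385]
ee_rot: [-3.139, -0.001, 1.615]
wrist_force: [0.6, -0.8, -2.4]
width: 0.0358
finger_force: 30.0
```

```bash
python3 - <<'E'
from h import *
np.set_printoptions(precision=4,suppress=True)
p,Rc=cur();o=robot.get_obs();print(Rc.as_euler('xyz'),p,o['width'],o['wrist_force'],o['finger_force'],o['joint_positions'])
im=snap('wrist','w_p.png')
p,Rc=cur();print(Rc.as_euler('xyz'),p)
for c in ['wrist','top','scene']:
  if c!='wrist': robot.snapshot(c)
  for n in ['cartridge','port_mouth','lug']:
    r=robot.spot_point(n,c); print(c,n,[(np.round(a['centre'],4).tolist(),round(a['score'],2)) for a in r[:2]])
print(proj('wrist',[[.5385,.1725,.066]]))
E
```

```text
[-3.1388 -0.0006  1.6145] [0.5383 0.1723 0.385 ] 0.03584583022513759 [ 0.6206 -0.7981 -2.373 ] 29.957986772060394 [0.2091 0.1266 1.3666 0.001  1.6512 0.1655]
[-3.1392 -0.0007  1.6139] [0.5384 0.1718 0.3852]
wrist cartridge [([0.3744, 0.2095, 0.0016], 0.74), ([0.5374, 0.1764, 0.1033], 0.72)]
wrist port_mouth [([0.5374, 0.1702, 0.0626], 0.77)]
wrist lug [([0.5095, 0.1687, 0.1103], 0.72)]
top cartridge [([0.5332, 0.1735, 0.1011], 0.87), ([0.5308, -0.4413, -0.0017], 0.69)]
top port_mouth [([0.5347, 0.169, 0.0672], 0.69), ([0.363, 0.1343, -0.0026], 0.6)]
top lug [([0.5144, 0.1684, 0.1063], 0.76)]
scene cartridge [([0.5373, 0.1717, 0.1022], 0.87)]
scene port_mouth [([0.5374, 0.1689, 0.0671], 0.56)]
scene lug [([0.5092, 0.1731, 0.1058], 0.8), ([0.654, -0.1354, -0.0013], 0.7)]
[[282.2798 205.451 ]]
```

View pics/w_p.png

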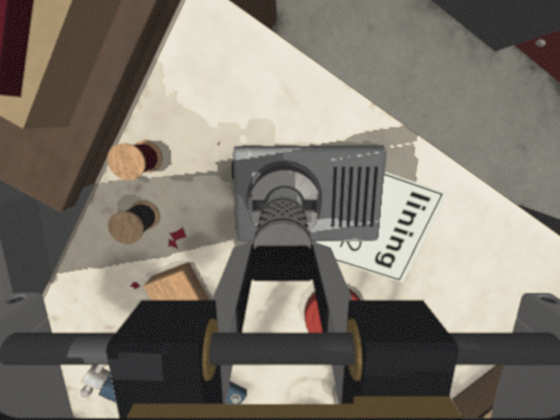

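The cartridge hangs over the port, ring partly visible around (284,185), slots left and right. That is all ten pictures, so I'll go on numerically: a ring fit in the stored pictures.

```bash
cat > fit.py <<'E'
from h import *
from scipy.optimize import minimize
np.set_printoptions(precision=4,suppress=True)
m=robot.camera_model('wrist'); K=np.array(m['camera_matrix'],float)
tc=np.array([.0834,.0003,.0198]); Rct=np.array([[.0009,-.9588,-.2841],[1,.0007,.0009],[-.0006,-.2841,.9588]])
def wcam(p,yaw):
    Rt=R.from_euler('xyz',[np.pi,0,yaw]).as_matrix(); Rw=(Rt@Rct).T; return Rw,-Rw@(np.array(p)+Rt@tc),K
def tcam():
    m=robot.camera_model('top'); return cv2.Rodrigues(np.array(m['rvec'],float))[0],np.array(m['tvec'],float).ravel(),np.array(m['camera_matrix'],float)
def S(g,cam,P):
    Rw,t,Kc=cam; q=P@Rw.T+t; uv=(q/q[...,2:])@Kc.T
    return cv2.remap(g,uv[...,0].astype(np.float32),uv[...,1].astype(np.float32),cv2.INTER_LINEAR)
def ring(g,cam,angs,c0,r=.0375,span=.006):
    a=np.deg2rad(angs); best=[]
    for R0 in np.arange(.0355,.0396,.0005):
     for dx in np.arange(-span,span+1e-6,.0005):
      for dy in np.arange(-span,span+1e-6,.0005):
        def smp(rr): return S(g,cam,np.stack([c0[0]+dx+rr*np.cos(a),c0[1]+dy+rr*np.sin(a),np.full_like(a,.066)],-1)[None])[0]
        best.append((np.clip(smp(R0-.0012)-smp(R0+.0012),-20,90).mean(),R0,c0[0]+dx,c0[1]+dy))
    best.sort(reverse=True); b=np.array(best[:12]); return b[0],b.mean(0)
L=lambda f: cv2.cvtColor(cv2.imread('pics/'+f),cv2.COLOR_BGR2GRAY).astype(np.float32)
E
python3 - <<'E'
from fit import *
A=np.arange(0,360,6.)
keep=lambda A,ex:np.array([a for a in A if all(abs((a-e+180)%360-180)>w for e,w in ex)])
B=keep(A,[(2.5,16),(182.5,16)])
print('top',ring(L('top0.png'),tcam(),B,(.539,.171)))
print('wf',ring(L('w_f.png'),wcam([.5385,.1715,.405],2.776),B,(.538,.172)))
g=L('w_p.png');cam=wcam([.5384,.172,.385],1.614)
print('wp',ring(g,cam,keep(A,[(2.5,16),(182.5,16),(270,50)]),(.538,.172)))
E
```

```text
top (array([58.26  ,  0.0365,  0.5405,  0.1715]), array([56.4212,  0.0365,  0.5406,  0.1717]))
wf (array([66.1951,  0.0365,  0.539 ,  0.173 ]), array([65.09  ,  0.0367,  0.539 ,  0.1732]))
wp (array([49.9098,  0.036 ,  0.5415,  0.1725]), array([48.5472,  0.0359,  0.5413,  0.1728]))
```

Call:
play_rows(translation=[[-0.01,0.02,0.2],[0,0.02,0.2],[0,0,0.2],[0,0,0.15],[0,0,0]], twist=[[0,0,0],[0,0,0],[0,0,0],[0,0,0],[0,0,0]], gripper=[-1,-1,-1,-1,-1])

```text
time: 21.45
tool_pos: [0.5397, 0.172, 0.3537]
ee_rot: [-3.137, -0.001, 1.615]
wrist_force: [-0.1, -0.3, -2.3]
width: 0.0358
finger_force: 30.0
```

Call:
play_rows(translation=[[0,0,0.05],[0,0,0]], twist=[[0,0,0],[0,0,0]], gripper=[-1,-1])

```text
time: 21.65
tool_pos: [0.5401, 0.172, 0.3537]
ee_rot: [-3.14, -0.002, 1.615]
wrist_force: [0.1, -0.2, -1.9]
width: 0.0355
finger_force: 30.0
```

Call:
play_rows(translation=[[0,0,0.05],[0,0,0]], twist=[[0,0,0],[0,0,0]], gripper=[-1,-1])

```text
time: 21.85
tool_pos: [0.54, 0.172, 0.3517]
ee_rot: [-3.14, -0.002, 1.615]
wrist_force: [-0.7, 0.1, -2.3]
width: 0.0356
finger_force: 30.0
```

```bash
python3 - <<'E'
from fit import *
p,Rc=cur();o=robot.get_obs();print(Rc.as_euler('xyz'),p,o['wrist_force'],'foot',p[2]-.18-.1024)
for c in ['wrist','top','scene']:
  robot.snapshot(c)
  for n in ['cartridge','grip_bar','lug','port_mouth']:
    r=robot.spot_point(n,c); print(c,n,[(np.round(a['centre'],4).tolist(),round(a['score'],2)) for a in r[:2]])
E
```

```text
[-3.1404 -0.0016  1.6154] [0.54   0.172  0.3517] [-0.7373  0.109  -2.3173] foot 0.06929920609317423
wrist cartridge [([0.5385, 0.1749, 0.0693], 0.95)]
wrist grip_bar [([0.5359, 0.1745, 0.1654], 0.68)]
wrist lug [([0.5126, 0.1694, 0.0752], 0.93), ([0.5458, -0.0995, -0.0017], 0.27)]
wrist port_mouth []
top cartridge [([0.5357, 0.1731, 0.0685], 0.75)]
top grip_bar [([0.5363, 0.1736, 0.1663], 0.56)]
top lug [([0.5114, 0.1688, 0.068], 0.66), ([0.6116, 0.0105, -0.0021], 0.49)]
top port_mouth [([0.5392, 0.1716, 0.069], 0.55)]
scene cartridge [([0.5414, 0.171, 0.0687], 0.77)]
scene grip_bar [([0.5433, 0.1741, 0.1632], 0.67), ([0.5127, 0.171, 0.0722], 0.29)]
scene lug [([0.5097, 0.1735, 0.0747], 0.65)]
scene port_mouth [([0.5398, 0.1705, 0.0659], 0.57), ([0.4156, 0.01, -0.002], 0.23)]
```

Call:
play_rows(translation=[[-0.02,0,0.03],[0,0,0]], twist=[[0,0,0],[0,0,0]], gripper=[-1,-1])

```text
time: 22.8
tool_pos: [0.54, 0.1711, 0.3502]
ee_rot: [-3.14, -0.001, 1.615]
wrist_force: [-0.6, 0.2, -2.1]
width: 0.0358
finger_force: 30.0
```

Call:
play_rows(translation=[[0,0,0.03],[0,0,0]], twist=[[0,0,0],[0,0,0]], gripper=[-1,-1])

```text
time: 23.0
tool_pos: [0.54, 0.1712, 0.349]
ee_rot: [-3.14, -0.001, 1.615]
wrist_force: [0.1, -0.1, -2.6]
width: 0.0355
finger_force: 30.0
```

Call:
play_rows(translation=[[0,0,0.03],[0,0,0]], twist=[[0,0,0],[0,0,0]], gripper=[-1,-1])

```text
time: 23.2
tool_pos: [0.54, 0.1712, 0.3478]
ee_rot: [-3.14, -0.002, 1.615]
wrist_force: [0.3, 0.2, -1.6]
width: 0.0359
finger_force: 30.0
```

Call:
play_rows(translation=[[0,0,0.03],[0,0,0]], twist=[[0,0,0],[0,0,0]], gripper=[-1,-1])

```text
time: 23.4
tool_pos: [0.54, 0.1712, 0.3466]
ee_rot: [-3.14, -0.002, 1.615]
wrist_force: [0.1, -0.8, -2.3]
width: 0.0357
finger_force: 30.0
```

Call:
play_rows(translation=[[0,0,0.03],[0,0,0]], twist=[[0,0,0],[0,0,0]], gripper=[-1,-1])

```text
time: 23.6
tool_pos: [0.54, 0.1712, 0.3454]
ee_rot: [-3.14, -0.001, 1.615]
wrist_force: [1.0, -0.4, -1.5]
width: 0.0355
finger_force: 30.0
```

Call:
play_rows(translation=[[0,0,0.03],[0,0,0]], twist=[[0,0,0],[0,0,0]], gripper=[-1,-1])

```text
time: 23.8
tool_pos: [0.5401, 0.1712, 0.3445]
ee_rot: [-3.14, -0.002, 1.615]
wrist_force: [-0.1, 0.1, -2.6]
width: 0.0358
finger_force: 30.0
```

Call:
play_rows(translation=[[0,0,0.03],[0,0,0]], twist=[[0,0,0],[0,0,0]], gripper=[-1,-1])

```text
time: 24.0
tool_pos: [0.54, 0.1712, 0.3438]
ee_rot: [-3.141, -0.002, 1.615]
wrist_force: [0.2, -0.6, 1.6]
width: 0.0358
finger_force: 30.0
```

Call:
play_rows(translation=[[0,0,0.03],[0,0,0]], twist=[[0,0,0],[0,0,0]], gripper=[-1,-1])

```text
time: 24.2
tool_pos: [0.54, 0.1713, 0.3425]
ee_rot: [-3.141, -0.002, 1.616]
wrist_force: [-0.5, -0.3, 2.2]
width: 0.0356
finger_force: 30.0
```

Call:
play_rows(translation=[[0,0,0.04],[0,0,0.04],[0,0,0]], twist=[[0,0,0],[0,0,0],[0,0,0]], gripper=[-1,-1,-1])

```text
time: 24.5
tool_pos: [0.5401, 0.1713, 0.339]
ee_rot: [-3.141, -0.002, 1.616]
wrist_force: [-0.6, 0.6, 3.4]
width: 0.0356
finger_force: 30.0
```

Call:
play_rows(translation=[[0,0,0.04],[0,0,0.04],[0,0,0]], twist=[[0,0,0],[0,0,0],[0,0,0]], gripper=[-1,-1,-1])

```text
time: 24.8
tool_pos: [0.5401, 0.1713, 0.3359]
ee_rot: [-3.141, -0.002, 1.616]
wrist_force: [-1.9, 0.4, 5.2]
width: 0.0359
finger_force: 30.0
```

Call:
play_rows(translation=[[0,0,0.04],[0,0,0.04],[0,0,0]], twist=[[0,0,0],[0,0,0],[0,0,0]], gripper=[-1,-1,-1])

```text
time: 25.1
tool_pos: [0.5401, 0.1713, 0.333]
ee_rot: [-3.141, -0.002, 1.616]
wrist_force: [-1.8, 0.1, 6.3]
width: 0.0357
finger_force: 30.0
```

Call:
play_rows(translation=[[0,0,0.04],[0,0,0.05],[0,0,0.04],[0,0,0],[0,0,0]], twist=[[0,0,0],[0,0,0],[0,0,0],[0,0,0],[0,0,0]], gripper=[-1,-1,-1,-1,-1])

```text
time: 25.6
tool_pos: [0.54, 0.1713, 0.3287]
ee_rot: [-3.141, -0.002, 1.615]
wrist_force: [-2.3, 0.3, 8.1]
width: 0.0357
finger_force: 30.0
```

Call:
play_rows(translation=[[0,-0.01,0.02],[0,0,0],[0,0,0],[0,0,0],[0,0,0],[0,0,0],[0,0,0],[0,0,0]], twist=[[0,0,0],[0,0,0.5],[0,0,0.8],[0,0,0.8],[0,0,0.8],[0,0,0.8],[0,0,0.8],[0,0,0]], gripper=[-1,-1,-1,-1,-1,-1,-1,-1])

```text
time: 26.4
tool_pos: [0.5398, 0.1707, 0.3281]
ee_rot: [3.141, -0.0, 1.164]
wrist_force: [-1.8, -2.3, 8.6]
width: 0.036
finger_force: 30.0
```

```bash
python3 - <<'E'
from h import *
np.set_printoptions(precision=4,suppress=True)
o=robot.get_obs();print(o['ee_rot'],o['tool_pos'],o['wrist_force'],o['wrist_torque'],o['joint_positions'])
E
```

```text
[ 3.141  -0.0004  1.1638] [0.5398 0.1707 0.3281] [-1.7733 -2.2779  8.5635] [-0.5474  0.6937  0.0287] [0.2062 0.1498 1.4538 0.     1.5373 0.6132]
```

Call:
play_rows(translation=[[0,0,0],[0,0,0],[0,0,0],[0,0,0],[0,0,0],[0,0,0],[0,0,0],[0,0,0]], twist=[[0,0,0.8],[0,0,0.8],[0,0,0.8],[0,0,0.8],[0,0,0.8],[0,0,0.8],[0,0,0.8],[0,0,0]], gripper=[-1,-1,-1,-1,-1,-1,-1,-1])

```text
time: 27.2
tool_pos: [0.5396, 0.1711, 0.3281]
ee_rot: [-3.141, -0.001, 0.604]
wrist_force: [-2.3, -0.5, 9.3]
width: 0.0357
finger_force: 30.0
```

Call:
play_rows(translation=[[0,0,0],[0,0,0],[0,0,0],[0,0,0],[0,0,0],[0,0,0],[0,0,0]], twist=[[0,0,0.8],[0,0,0.8],[0,0,0.8],[0,0,0.8],[0,0,0.8],[0,0,0.8],[0,0,0]], gripper=[-1,-1,-1,-1,-1,-1,-1])

```text
time: 27.9
tool_pos: [0.5397, 0.1714, 0.3282]
ee_rot: [-3.139, -0.001, 0.124]
wrist_force: [-3.4, 0.1, 8.6]
width: 0.0358
finger_force: 30.0
```

```bash
python3 - <<'E'
from h import *
np.set_printoptions(precision=4,suppress=True)
o=robot.get_obs();print(o['ee_rot'],o['tool_pos'],o['wrist_force'],o['wrist_torque'],o['joint_positions'])
E
```

```text
[-3.139  -0.0011  0.1243] [0.5397 0.1714 0.3282] [-3.443   0.0603  8.6293] [ 0.0844  0.6741 -0.0238] [0.2068 0.1496 1.4537 0.0025 1.5369 1.6532]
```

Small steps now, feeling for the end stop.

Call:
play_rows(translation=[[0,-0.02,0],[0,0,0],[0,0,0]], twist=[[0,0,0.4],[0,0,0.3],[0,0,0]], gripper=[-1,-1,-1])

```text
time: 28.2
tool_pos: [0.5397, 0.172, 0.3282]
ee_rot: [-3.14, -0.001, 0.055]
wrist_force: [-1.1, -0.9, 8.5]
width: 0.0359
finger_force: 30.0
```

```bash
python3 - <<'E'
from h import *
np.set_printoptions(precision=4,suppress=True)
o=robot.get_obs();print(o['ee_rot'],o['tool_pos'],o['wrist_force'],o['wrist_torque'])
E
```

```text
[-3.1399 -0.001   0.0551] [0.5397 0.172  0.3282] [-1.067  -0.9174  8.5464] [-0.0734  0.6716  0.0694]
```

Call:
play_rows(translation=[[0,0,0],[0,0,0]], twist=[[0,0,0.3],[0,0,0]], gripper=[-1,-1])

```text
time: 28.4
tool_pos: [0.5397, 0.1721, 0.3282]
ee_rot: [-3.14, -0.001, 0.025]
wrist_force: [-2.8, -0.5, 8.8]
width: 0.0362
finger_force: 30.0
```

```bash
python3 - <<'E'
from h import *
np.set_printoptions(precision=4,suppress=True)
o=robot.get_obs();print(o['ee_rot'],o['tool_pos'],o['wrist_force'],o['wrist_torque'])
E
```

```text
[-3.1396 -0.0011  0.0251] [0.5397 0.1721 0.3282] [-2.8035 -0.5135  8.7623] [-0.0473  0.6676  0.0559]
```

Call:
play_rows(translation=[[-0.02,0.01,0],[0,0,0]], twist=[[0,0,0.3],[0,0,0]], gripper=[-1,-1])

```text
time: 28.6
tool_pos: [0.5391, 0.1718, 0.3285]
ee_rot: [-3.139, -0.002, -0.005]
wrist_force: [-0.5, -0.6, 8.6]
width: 0.0357
finger_force: 30.0
```

```bash
python3 - <<'E'
from h import *
np.set_printoptions(precision=4,suppress=True)
o=robot.get_obs();print(o['ee_rot'],o['tool_pos'],o['wrist_force'],o['wrist_torque'])
E
```

```text
[-3.1387 -0.0024 -0.0049] [0.5391 0.1718 0.3285] [-0.5182 -0.588   8.5714] [0.1443 0.4674 0.0171]
```

Call:
play_rows(translation=[[0,0,0],[0,0,0]], twist=[[0,0,0.3],[0,0,0]], gripper=[-1,-1])

```text
time: 28.8
tool_pos: [0.5391, 0.1718, 0.3284]
ee_rot: [-3.139, -0.002, -0.035]
wrist_force: [-0.8, -0.1, 9.2]
width: 0.0355
finger_force: 30.0
```

```bash
python3 - <<'E'
from h import *
np.set_printoptions(precision=4,suppress=True)
o=robot.get_obs();print(o['ee_rot'],o['tool_pos'],o['wrist_force'],o['wrist_torque'])
E
```

```text
[-3.1387 -0.0021 -0.0347] [0.5391 0.1718 0.3284] [-0.7817 -0.1036  9.2375] [0.133  0.4742 0.0905]
```

Call:
play_rows(translation=[[0,0,0],[0,0,0],[0,0,-0.04],[0,0,-0.04],[0,0,0]], twist=[[0,0,-0.4],[0,0,-0.3],[0,0,0],[0,0,0],[0,0,0]], gripper=[-1,-1,-1,-1,-1])

```text
time: 29.3
tool_pos: [0.5393, 0.1718, 0.3316]
ee_rot: [-3.139, -0.003, 0.035]
wrist_force: [-0.6, -0.0, 6.8]
width: 0.0357
finger_force: 30.0
```

Call:
play_rows(translation=[[0,0,-0.04],[0,0,-0.03],[0,0,0]], twist=[[0,0,0],[0,0,0],[0,0,0]], gripper=[-1,-1,-1])

```text
time: 29.6
tool_pos: [0.5393, 0.1718, 0.334]
ee_rot: [-3.139, -0.003, 0.036]
wrist_force: [0.6, 0.5, 5.8]
width: 0.0357
finger_force: 30.0
```

Call:
play_rows(translation=[[0,0,-0.03],[0,0,-0.03],[0,0,0]], twist=[[0,0,0],[0,0,0],[0,0,0]], gripper=[-1,-1,-1])

```text
time: 29.9
tool_pos: [0.5393, 0.1718, 0.336]
ee_rot: [-3.139, -0.002, 0.036]
wrist_force: [0.4, 1.8, 5.2]
width: 0.0359
finger_force: 30.0
```

Call:
play_rows(translation=[[0,0,-0.02],[0,0,-0.02],[0,0,0]], twist=[[0,0,0],[0,0,0],[0,0,0]], gripper=[-1,-1,-1])

```text
time: 30.2
tool_pos: [0.5392, 0.1718, 0.337]
ee_rot: [-3.139, -0.001, 0.036]
wrist_force: [2.7, 1.2, 3.3]
width: 0.0359
finger_force: 30.0
```

Call:
play_rows(translation=[[0,0,0],[0,0,0],[0,0,0],[0,0,0],[0,0,0],[0,0,0],[0,0,0]], twist=[[0,0,0],[0,0,0],[0,0,0],[0,0,0],[0,0,0],[0,0,0],[0,0,0]], gripper=[0,0.3,0.5,0.7,1,1,1])

```text
time: 30.9
tool_pos: [0.5387, 0.1716, 0.3364]
ee_rot: [-3.14, 0.002, 0.035]
wrist_force: [-1.3, -0.2, 0.8]
width: 0.0884
finger_force: 0.0
```

Call:
play_rows(translation=[[0,0,-0.5],[0,0,-0.8],[0,0,-0.8],[0,0,-0.8],[0,0,0],[0,0,0]], twist=[[0,0,0],[0,0,0],[0,0,0],[0,0,0],[0,0,0],[0,0,0]], gripper=[1,1,1,1,1,1])

```text
time: 31.5
tool_pos: [0.5389, 0.1714, 0.453]
ee_rot: [-3.14, -0.0, 0.035]
wrist_force: [-0.5, 0.6, -0.7]
width: 0.0942
finger_force: 0.0
```

```bash
python3 - <<'E'
from h import *
p,Rc=cur();print(p,Rc.as_euler('xyz'))
for c in ['wrist','top','scene']:
  robot.snapshot(c)
  for n in ['cartridge','grip_bar','port_mouth']:
    r=robot.spot_point(n,c); print(c,n,[(np.round(a['centre'],4).tolist(),round(a['score'],2)) for a in r[:2]])
E
```

```text
[0.53888536 0.17142493 0.45304732] [-3.13974981e+00 -3.33381236e-04  3.54934770e-02]
wrist cartridge [([0.5397, 0.1731, 0.0547], 0.76)]
wrist grip_bar [([0.5384, 0.1711, 0.1502], 0.9)]
wrist port_mouth [([0.5367, 0.1724, 0.0632], 0.87)]
top cartridge [([0.5386, 0.1717, 0.0555], 0.67)]
top grip_bar [([0.5417, 0.172, 0.1507], 0.73)]
top port_mouth [([0.5399, 0.1703, 0.0704], 0.67)]
scene cartridge [([0.5393, 0.1692, 0.0556], 0.71), ([0.4116, 0.0113, -0.0032], 0.36)]
scene grip_bar [([0.5433, 0.1748, 0.1515], 0.96)]
scene port_mouth [([0.5379, 0.1687, 0.0641], 0.79)]
```

All three cameras put the foot at about 0.055 m, 11 mm below the mouth, where the locked position should be. If it weren't locked it would stand at 0.062 m.

```bash
python3 -c "
from bench import robot
print(robot.close_job())"
```

```text
the job is handed in; nothing more can be done
None
```

I stood the cartridge on the bare bench, regrasped it, and pushed and turned it into the port; the cameras put its foot about 11 mm below the mouth (locked height), and I released it and handed the job in, though no verdict came back.

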